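# Put the texture plate away in its case

### The job

The leaf-texture plate in the wooden drying stand is dry: lift it out and slide it upright into the one empty slot of the storage case, easing it fully down beside the two plates already there without dropping or forcing it. Then close the case's lid fully. Leave the stored plates in their slots and everything else on the bench where it is.

Things in the scene. Friction and masses are not known exactly. Their poses are not given: they have to be found in the camera images.
- plate: leaf-texture plate to put away: upright rigid white slab, 120 (its x) x 10 (its y) x 70 mm (its z, up), plus a tab, also 10 mm thick, 50 mm long, on the middle of its top, up to 98 mm above its underside. Leaf outline on both faces; 90 to 170 g; same after a half turn. Origin: centre of underside. Stands loose in the stand, underside 10 mm above the table. Grasp the tab from above.
- stand: fixed wooden drying stand 140 (x) x 70 (y) x 34 mm high, with a groove 16 mm wide and 24 mm deep along its x that holds the plate. Origin: centre of its underside, on the table. It stands left or right, opposite to the case.
- case: fixed grey open-topped case 135 (x) x 200 (y) x 110 mm high, walls and floor 5 to 6 mm. Origin: centre of underside, on the table; z up, +x away from the robot to the hinge side (yaw up to 0.3 rad). Three slots for plates run along its x, centred at y = -58, 0, +58 mm, each between ribs that stick out 12 mm from the front and back walls. One slot, any of them, is empty.
- felt: dark strip 98 (x) x 11 (y) x 2 mm fixed on the floor of the empty slot, axes as the case's. Origin: centre of its underside, mid-slot, 6 mm above the table. A slot is 12.5 mm wide, 125 mm long; ribs parallel up to 58 mm above the table, then flare by 7 mm a side up to 73 mm as a lead-in. A plate fully home rests on the strip: underside 8 mm, tab top 106 mm above the table.
- stored_a: identical plate standing in one of the other two slots of the case, with the same frame as plate (its underside 6 mm above the table)
- stored_b: identical plate standing in one of the other two slots of the case, with the same frame as plate (its underside 6 mm above the table)
- lid (a joint): angle of the case's lid: 0 shut, grows as it opens; starts at 1.65 to 2.0 (past upright; limit 2.1). Stiff hinge: stays where left; 1 to 2 N at the free edge moves it. Grey panel 135 x 200 x 6 mm with a low black rib (70 x 12 mm, 8 mm proud) mid-width on the outer face at the free edge. Shuts only if no plate stands above the rim; shut, its outer face is 117 mm above the table.
- lid_hinge (a point): middle of the lid's hinge line, at the top of the case's far wall (67.5 mm along the case's x from its centre, 110 mm above the table); the hinge line runs along the case's y
- lid_edge (a point): middle of the lid's free edge, on its outer face, 135 mm from the hinge line; when the lid stands open this face looks away from the robot
- jar: bystander, leave alone: glass jar with steel lid, 60 mm across, 75 mm tall, 125 mm from the middle of the drying stand, off one of its ends
- tin: bystander, leave alone: plain steel can, 56 mm across, 70 mm tall, about 115 mm to one side of the drying stand
- bowl: bystander, leave alone: small steel bowl, 110 mm across, 50 mm tall, far side of the table, middle
- cup: bystander, leave alone: white cup, 72 mm across, 85 mm tall, on the right
- spatula: bystander, leave alone: spatula 200 mm long lying on the left
- brush: bystander, leave alone: pastry brush 170 mm long lying on the right

How it is judged:
On the way:
1. the plate is fully home, upright in the empty slot, while the lid is still open (horizontal distance between plate and felt below 0.006 m and z of plate in the frame of case between 0.004 and 0.0115 m and angle between the x axis of plate and the x axis of case, either way round below 0.12 rad and angle between plate's own z axis and vertical below 0.12 rad and value of joint lid above 0.5 rad), for 0.2 s.
At the end, for the whole second after the job is handed in: The plate rests, still, in the slot that was empty: within 6 mm of its centre, its underside within 3.5 mm of resting height, upright and in line within 0.12 rad; both stored plates are down in their slots within 6 mm; the lid is shut within 0.06 rad (horizontal distance between plate and felt below 0.006 m and z of plate in the frame of case between 0.004 and 0.0115 m and angle between the x axis of plate and the x axis of case, either way round below 0.12 rad and angle between plate's own z axis and vertical below 0.12 rad and linear speed of plate below 0.02 m/s and z of each of stored_a, stored_b in the frame of case below 0.012 m and value of joint lid below 0.06 rad); the robot touches nothing.
It fails at once if the plate is forced into the case (more than 45 N between plate and case or slot floor) (contact force between plate and case above 45 N or contact force between plate and felt above 45 N).
It fails at once if the plate is dropped into the slot (faster than 0.5 m/s, as after a fall of some 13 mm) (linear speed of plate above 0.5 m/s and horizontal distance between plate and felt below 0.03 m and z of plate in the frame of case below 0.08 m).
It fails at once if a stored plate is pulled up by more than 20 mm (z of any of stored_a, stored_b in the frame of case above 0.026 m).
It fails at once if a bystander on the bench is moved by more than 30 mm (distance of any of jar, tin, bowl, cup, spatula, brush from where it was at the start of the episode above 0.03 m).
It also fails if it takes over 64 s, if anything falls off the work surface, if the arm or the gripper's body presses on something with over 40 N, if the wrist force passes 120 N, or if a joint passes its speed limit or range.

### The arm

A 6-joint arm with a two-finger parallel gripper is mounted at the origin on the work surface. World frame = base frame: x ahead of the robot, y to its left, z up, the work surface at z = 0. Lengths are in m, angles in rad, forces in N, time in s.
With the tool pointing down it reaches from about 0.275 to 0.75 m from the base axis. Payload 10.2 kg.
Tool frame: the origin (TCP) lies at the very end of the fingers, on their centre line; the grasp point (between the pads) lies 19 mm behind it; y points along the fingers, x is the direction in which the jaws open and shut, and the axes are right-handed (so a half turn about y gives the same grasp; the last joint's range is limited). The gripper opens to 85 mm and grips with 20 to 120 N. Pads are 22 mm wide; open, the fingers measure 114 mm over their backs; the gripper's body (76 mm by 85 mm) begins 54 mm behind the grasp point. The pads swing forward as they close: fully open they stand 13 mm farther back than shut.
Start: joints at [-1.501, 0.313, 1.498, -0, 1.331, -0.223], TCP at [0.152, -0.503, 0.197] pointing down, gripper open.
Joint ranges: [-2.94, 2.94], [-0.97, 2.17], [0.19, 2.56], [-1.23, 4.37], [0.02, 3.11], [-2.88, 2.88]. Speed limits (rad/s): [2.39, 2.39, 3.01, 3.14, 3.14, 3.14].

### API

Orientations are given as a unit quaternion [x, y, z, w].
In Python, from bench import state, get_image, get_calibration, job_done, search_frame gives the robot as it stands.
- The arm moves only by the tool move_arm, never from a script. Its argument "plan" is a list that holds one entry, the list of rows, each a list of 7 numbers: the shift along the tool's x, y, z in cm, then the turn, a rotation vector about the tool's x, y, z in rad, then the finger opening in cm, from 0 to 8.54. In form: [[[tx, ty, tz, ax, ay, az, grip], ...]]. A call has 1 to 10 rows; each row shifts and turns the pose as measured when the row begins, along the tool's axes as they then stand; what a row does not reach is not made up. A row lasts 1/10 s, in which the tool goes at most 50 mm and 8.59 degrees, less where a joint would pass 70% of its speed; a pose out of reach is approached as far as the arm can. A call with a gripper value outside its range is refused whole. The fingers move at their own pace and stop on an object; the grip force is fixed at half the most. Time passes only in rows, so rows that do not move let the fingers close. It gives the time, the measured TCP pose, the force and the opening at its end, in the units of the state.
- state(): the state, without advancing time (a new reading comes with each control period).
- get_image(name): name is "side" or "top"; returns the picture (400x640x3 uint8, red, green, blue); there is no depth.
- get_calibration(name): a dict with "fov_y" (degrees; the focal length in pixels is half the picture's height over the tangent of half this angle, whatever the lens; pixels are square), "cx", "cy" (the principal point, pixels), "rvec" (rotation vector, rad) and "tvec" (3), from world to camera coordinates, as OpenCV has them. Camera axes: x right, y down, z forward; pixel columns grow to the right and rows downward; lengths in m; the calibration is good to about 2 mm. A picture is of the moment at which its call begins. get_calibration takes no time and is no camera call.
- job_done(): hands the job in, once; it reports no verdict.
Trained networks look in the newest picture that a camera, given by its name, has taken for a name from the list of things; names that differ only in an ending like _2 or _b are one class to them, and where a whole thing is asked for, a point or a joint stands for the part that bears it (a point fixed in the world has none). Each returns a list of dicts, best first, with "score" (0 to 1); they miss things now and then, are a little off and sometimes report something else, mostly with a low value. They report only what shows in the picture. A call takes as long as a camera call.
- search_frame(camera, name): "extent" ([left, top, width, height] in pixels, round what is visible of it).
The state is a dict: "time": time; "q": joint angles; "qvel": joint speeds; "effort": joint torques, N m; "tool_pos": TCP position; "tool_rot": TCP orientation; "force": force on the tool from outside, world axes, zero at the start; "torque": the same for the moment, N m; "grip_width": opening from 0.0 (shut) to 1.0 (fully open).
Only numpy, scipy, OpenCV 4.12 (cv2) and the standard library are available. Lean on these libraries where they do the work, as an engineer would, in place of code of your own. Each camera call takes 0.05 s, during which the arm holds its last target.

## Working session

There is one attempt and no reset: what is moved stays moved. The work goes in short steps, Python scripts to look and compute and a tool call to move; the robot and the scene stay as the last step left them, time stands still between calls to the robot, and variables do not carry over. Pictures are saved under pics/ and viewed, and the job is handed in when it is done.

Besides the shell and the picture viewer there is one more tool, called after "Call:" as name([rows], argument=value, ...), one row to a line, values as JSON. move_arm: Moves the arm, as the interface text tells. Its arguments: {"type":"object","properties":{"plan":{"type":"array","items":{"type":"array","items":{"type":"array","items":{"type":"number"}}}}},"required":["plan"]}

```bash
mkdir -p pics; ls; python3 - <<'E'
from bench import state,get_image,get_calibration
import cv2
for n in("side","top"):
    im=get_image(n); cv2.imwrite(f"pics/{n}0.png",im[:,:,::-1]); print(n,get_calibration(n))
print(state())
E
```

```text
pics
side {'fov_y': 55.541107839153, 'cx': 318.0382597856295, 'cy': 200.86948701349985, 'rvec': array([ 2.1882732 , -0.17043196,  0.07333609]), 'tvec': array([-0.59343348,  0.15681518,  0.98321693])}
top {'fov_y': 52.448414607109406, 'cx': 324.3629221989431, 'cy': 199.93791045006313, 'rvec': array([ 2.15070682, -2.11925611,  0.19446592]), 'tvec': array([-0.0152529 ,  0.59268013,  1.04422481])}
{'time': 0.1, 'q': array([-1.50139571e+00,  3.13367511e-01,  1.49836566e+00,  8.52426109e-06,
        1.33099100e+00, -2.23391604e-01]), 'qvel': array([-0.00076143, -0.0003604 , -0.00035848,  0.00080486, -0.00089623,
       -0.00019072]), 'effort': array([ 2.15523592e-03, -4.12902367e+01, -2.60145056e+01, -2.48003462e-04,
        2.98950508e-03,  4.14570565e-07]), 'tool_pos': array([ 0.15150495, -0.50238487,  0.19650419]), 'tool_rot': array([-0.56728226,  0.4219733 , -0.42145718,  0.56789367]), 'force': array([-0.64805086,  0.45371415, -0.15021327]), 'torque': array([-0.05787995, -0.03614683,  0.00453137]), 'grip_width': 1.000001896136863}
```

View pics/side0.png

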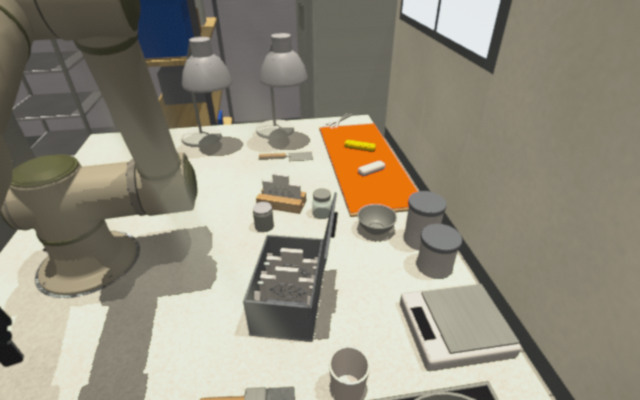

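View pics/top0.png

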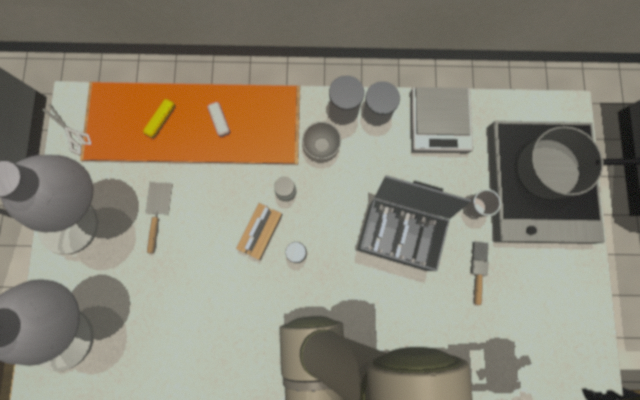

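```bash
cat > h.py <<'E'
import numpy as np,cv2
from bench import *
from scipy.spatial.transform import Rotation as R
def cal(n):
    c=get_calibration(n); f=200/np.tan(np.radians(c['fov_y'])/2)
    K=np.array([[f,0,c['cx']],[0,f,c['cy']],[0,0,1.]]); return K,np.array(c['rvec']),np.array(c['tvec'])
def proj(n,P):
    K,r,t=cal(n); return cv2.projectPoints(np.asarray(P,float).reshape(-1,3),r,t,K,None)[0].reshape(-1,2)
def back(n,uv,z):
    K,r,t=cal(n); Rm=cv2.Rodrigues(r)[0]; d=Rm.T@np.linalg.inv(K)@np.array([uv[0],uv[1],1.]); o=-Rm.T@t
    return o+d*(z-o[2])/d[2]
def grab(n,name):
    im=get_image(n)[:,:,::-1].copy(); cv2.imwrite(f"pics/{name}.png",im); return im
def crop(im,x0,y0,w,h,s,name):
    c=cv2.resize(im[y0:y0+h,x0:x0+w],None,fx=s,fy=s,interpolation=cv2.INTER_CUBIC); cv2.imwrite(f"pics/{name}.png",c)
E
python3 - <<'E'
from h import *
for n in("top","side"):
    im=cv2.imread(f"pics/{n}0.png")
    for k in ("plate","stand","case","felt","stored_a","lid","lid_edge","lid_hinge","jar","tin","cup"):
        try:print(n,k,[(np.round(d['extent']).astype(int).tolist(),round(d['score'],2)) for d in search_frame(n,k)][:3])
        except Exception as e: print(n,k,e)
im=cv2.imread("pics/top0.png"); crop(im,350,165,120,110,5,"tcase"); crop(im,225,165,90,110,5,"tstand")
im=cv2.imread("pics/side0.png"); crop(im,235,185,120,160,4,"scase"); crop(im,240,165,100,75,6,"sstand")
E
```

```text
top plate [([243, 208, 30, 42], 0.67)]
top stand [([237, 204, 47, 56], 0.92)]
top case [([358, 175, 110, 99], 0.83)]
top felt [([414, 226, 9, 30], 0.66)]
top stored_a [([369, 206, 20, 43], 0.85), ([390, 216, 21, 40], 0.55)]
top lid [([373, 180, 98, 39], 0.72)]
top lid_edge [([375, 173, 91, 43], 0.76)]
top lid_hinge [([359, 175, 110, 94], 0.63)]
top jar [([271, 177, 27, 26], 0.9)]
top tin [([287, 237, 19, 27], 0.7)]
top cup [([467, 192, 34, 25], 0.62)]
side plate [([260, 171, 44, 30], 0.72)]
side stand [([258, 194, 51, 21], 0.66)]
side case [([244, 190, 97, 150], 0.88)]
side felt [([356, 209, 42, 29], 0.29), ([264, 170, 41, 27], 0.16)]
side stored_a [([259, 264, 55, 41], 0.98), ([271, 247, 43, 31], 0.61), ([330, 346, 40, 53], 0.52)]
side lid [([316, 192, 25, 116], 0.7)]
side lid_edge [([312, 194, 28, 111], 0.87), ([268, 246, 45, 32], 0.5)]
side lid_hinge [([243, 192, 97, 153], 0.86)]
side jar [([313, 189, 21, 28], 0.56)]
side tin [([254, 200, 20, 32], 0.56), ([312, 192, 21, 26], 0.27)]
side cup [([327, 345, 44, 54], 0.68)]
```

View pics/tcase.png

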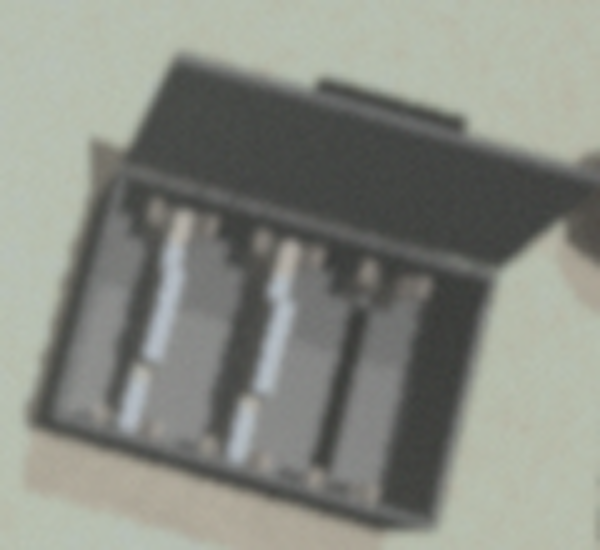

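View pics/tstand.png

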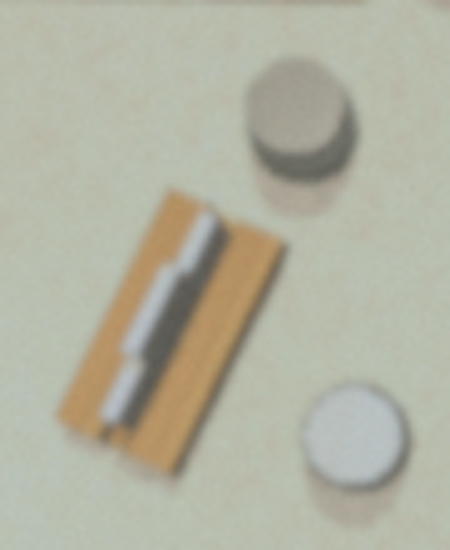

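View pics/scase.png

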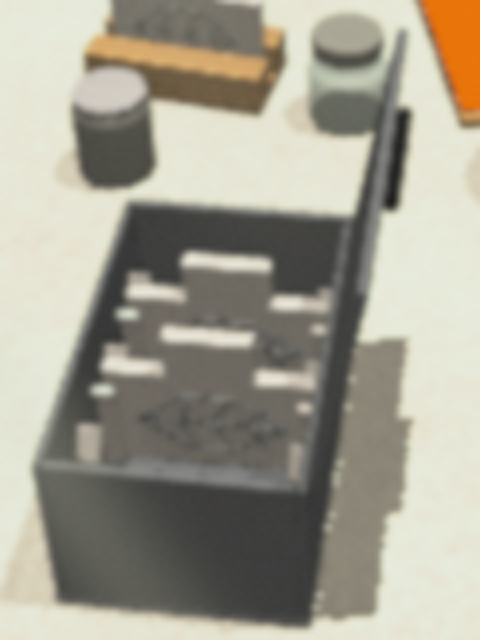

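View pics/sstand.png

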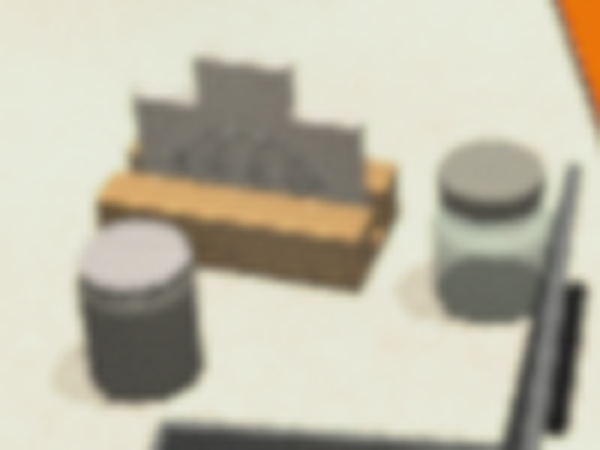

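```bash
cat > fit.py <<'E'
from h import *
from scipy.optimize import least_squares
def px(p,s,x0,y0): return [(p[0]+.5)/s-.5+x0,(p[1]+.5)/s-.5+y0]
T=lambda p:px(p,5,350,165); S=lambda p:px(p,4,235,185)
X,Y=.0675,.1
obsC=[("top",(-X,Y,.11),T((32,425))),("top",(-X,-Y,.11),T((435,527))),("top",(X,-Y,.11),T((497,272))),("top",(X,Y,.11),T((118,172))),
("side",(-X,-Y,.11),S((40,465))),("side",(-X,Y,.11),S((130,205))),("side",(X,-Y,.11),S((308,490))),("side",(-X,-Y,0),S((60,600))),("side",(X,-Y,0),S((310,625)))]
T2=lambda p:px(p,5,225,165); S2=lambda p:px(p,6,240,165)
a,b=.07,.035
obsS=[("top",(a,b,.034),T2((172,190))),("top",(a,-b,.034),T2((287,243))),("top",(-a,-b,.034),T2((178,470))),("top",(-a,b,.034),T2((57,413))),
("side",(-a,-b,.034),S2((98,205))),("side",(a,-b,.034),S2((365,240))),("side",(a,b,.034),S2((400,165))),("side",(-a,b,.034),S2((133,150))),("side",(a,-b,0),S2((358,290)))]
def tf(p,P):
    c,s=np.cos(p[2]),np.sin(p[2]); P=np.asarray(P,float).reshape(-1,3)
    return np.c_[p[0]+c*P[:,0]-s*P[:,1],p[1]+s*P[:,0]+c*P[:,1],P[:,2]]
def fit(obs,p0,fixed=None):
    f=lambda p:np.concatenate([proj(n,tf(p,P))[0]-uv for n,P,uv in obs])
    r=least_squares(f,p0,loss='soft_l1'); return r.x,f(r.x).reshape(-1,2)
if __name__=="__main__":
    for o,z in((obsC,.11),(obsS,.034)):
        c=back("top",np.mean([u for n,_,u in o[:4]],0),z); p,r=fit(o,[c[0],c[1],-.2]); print(np.round(p,4)); print(np.round(r,1).tolist())
        for n in("top","side"): print(n,np.round(fit([q for q in o if q[0]==n],p)[0],4))
E
python3 fit.py
```

```text
[ 0.5011 -0.2082 -0.2636]
[[2.8, -1.6], [-0.1, 0.2], [-0.4, -0.7], [-0.7, -2.1], [-2.2, -0.0], [-1.5, -2.2], [-0.0, -0.3], [-0.6, 0.6], [0.5, 0.4]]
top [ 0.4983 -0.2081 -0.2564]
side [ 0.503  -0.2085 -0.2744]
[ 0.511   0.1681 -0.3992]
[[-0.4, -1.2], [-0.1, -1.6], [-0.2, 0.5], [0.3, 1.3], [-1.0, 0.1], [-0.9, 0.7], [-0.3, 0.1], [1.5, -3.2], [0.7, 1.5]]
top [ 0.5103  0.1678 -0.4195]
side [ 0.5109  0.1685 -0.3512]
```

```bash
cat > ov.py <<'E'
from fit import *
def box(x0,x1,y0,y1,z0,z1):
    c=[(x,y,z) for x in(x0,x1) for y in(y0,y1) for z in(z0,z1)]
    return [(c[i],c[j]) for i in range(8) for j in range(i) if bin(i^j).count('1')==1]
def loop(y,z0):
    q=[(-.06,0),(.06,0),(.06,.07),(.025,.07),(.025,.098),(-.025,.098),(-.025,.07),(-.06,.07)]
    L=[]
    for yy in(y-.005,y+.005):
        L+=[((q[i][0],yy,q[i][1]+z0),(q[(i+1)%8][0],yy,q[(i+1)%8][1]+z0)) for i in range(8)]
    L+=[((x,y-.005,z+z0),(x,y+.005,z+z0)) for x,z in q]
    return L
def draw(n,im,x0,y0,w,h,s,items,name):
    c=cv2.resize(im[y0:y0+h,x0:x0+w],None,fx=s,fy=s,interpolation=cv2.INTER_CUBIC)
    for p,L,col in items:
        for a,b in L:
            q=(proj(n,tf(p,[a,b]))-[x0,y0]+.5)*s-.5
            cv2.line(c,*[tuple(int(v*8) for v in t) for t in q],col,1,cv2.LINE_AA,3)
    cv2.imwrite(f"pics/{name}.png",c)
def felt(): return box(-.049,.049,-.058-.0055,-.058+.0055,.006,.008)
def casebox(): return box(-.0675,.0675,-.1,.1,0,.11)
E
cat > o1.py <<'E'
from ov import *
import sys
pc=[.5000,-.2082,-.26]; ps=[.511,.1681,-.40]; pp=ps
t=cv2.imread("pics/top0.png"); s=cv2.imread("pics/side0.png")
it=[(pc,casebox(),(0,255,255)),(pc,felt(),(0,0,255)),(pc,loop(0,.006),(0,255,0)),(pc,loop(.058,.006),(0,255,0))]
draw("top",t,350,165,120,110,5,it,"o_tc"); draw("side",s,235,185,120,160,4,it,"o_sc")
it=[(ps,box(-.07,.07,-.035,.035,0,.034),(0,255,255)),(pp,loop(0,.01),(0,255,0))]
draw("top",t,225,165,90,110,5,it,"o_ts"); draw("side",s,240,165,100,75,6,it,"o_ss")
E
python3 o1.py
```

```text
(no output)
```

View pics/o_tc.png

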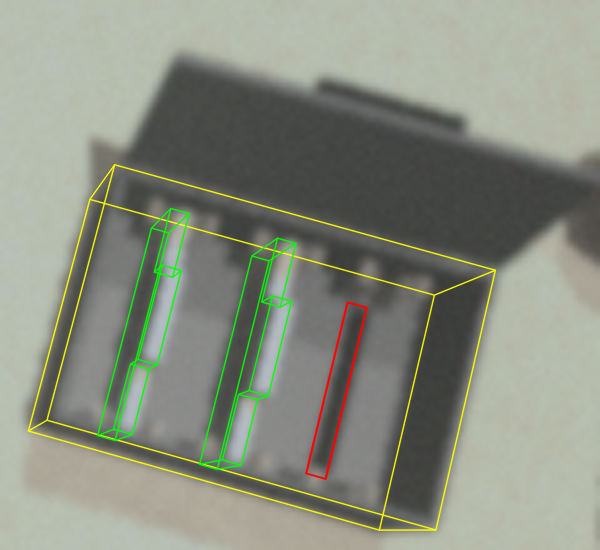

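View pics/o_sc.png

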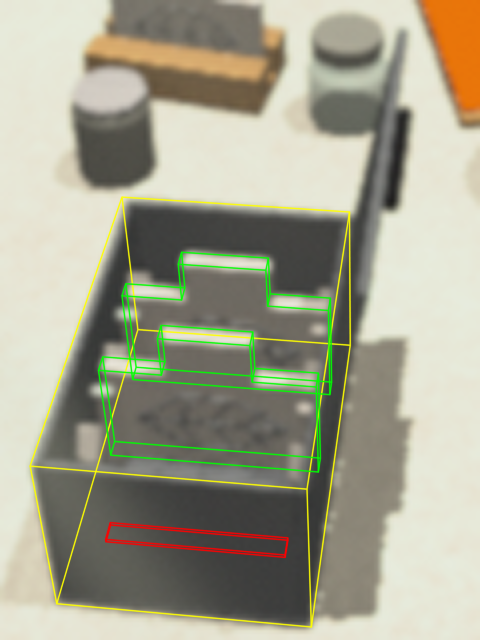

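View pics/o_ts.png

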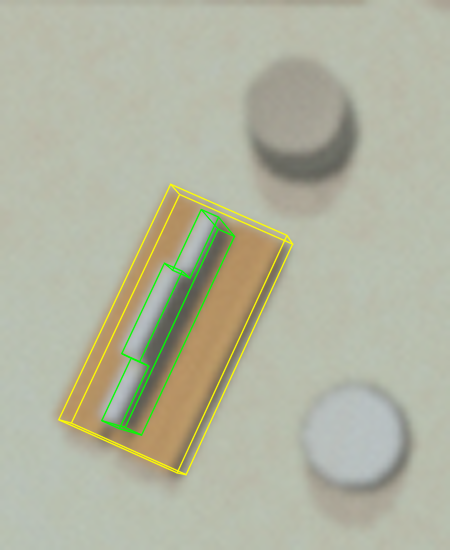

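View pics/o_ss.png

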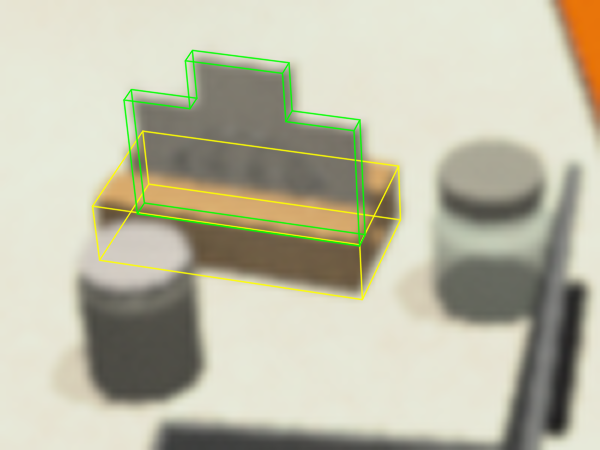

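```bash
cat > pf.py <<'E'
from ov import *
from scipy.optimize import minimize
def tops(y,z0):
    r=lambda a,b,z:[(a,y-.005,z),(b,y-.005,z),(b,y+.005,z),(a,y+.005,z)]
    return [r(-.06,-.025,z0+.07),r(-.025,.025,z0+.098),r(.025,.06,z0+.07)]
def feltq(y=-.058): return [[(-.049,y-.0055,.008),(.049,y-.0055,.008),(.049,y+.0055,.008),(-.049,y+.0055,.008)]]
def render(n,p,polys,roi,s=8,sig=.8):
    x0,y0,w,h=roi; m=np.zeros((h*s,w*s),np.float32)
    for q in polys:
        u=(proj(n,tf(p,q))-[x0,y0]+.5)*s-.5
        cv2.fillPoly(m,[np.round(u*16).astype(np.int32)],1.,cv2.LINE_8,4)
    m=cv2.resize(m,(w,h),interpolation=cv2.INTER_AREA)
    return cv2.GaussianBlur(m,(0,0),sig)
def ncc(a,b,wt=None):
    a=a-a.mean(); b=b-b.mean(); return (a*b).sum()/np.sqrt((a*a).sum()*(b*b).sum()+1e-9)
def fitimg(n,im,p0,polys,roi,sign=1,free=(1,1,1),clip=None):
    x0,y0,w,h=roi; g=im[y0:y0+h,x0:x0+w].astype(np.float32).mean(2)*sign
    if clip: g=np.clip(g,*clip)
    p0=np.array(p0,float); fi=np.flatnonzero(free)
    def f(d):
        p=p0.copy(); p[fi]+=d*np.array([.002,.002,.02])[fi]; return -ncc(render(n,p,polys,roi),g)
    best=None
    for st in (np.zeros(len(fi)),np.ones(len(fi)),-np.ones(len(fi))):
        r=minimize(f,st,method='Nelder-Mead',options=dict(initial_simplex=np.vstack([st,st+2*np.eye(len(fi))])))
        if best is None or r.fun<best.fun: best=r
    p=p0.copy(); p[fi]+=best.x*np.array([.002,.002,.02])[fi]; return p,-best.fun
E
python3 - <<'E'
from pf import *
t=cv2.imread("pics/top0.png"); s=cv2.imread("pics/side0.png"); pc=[.5,-.2082,-.26]; ps=[.511,.1681,-.40]
print("top AB",fitimg("top",t,pc,tops(0,.006)+tops(.058,.006),(365,205,55,60)))
print("top A",fitimg("top",t,pc,tops(.058,.006),(370,205,22,50)))
print("top B",fitimg("top",t,pc,tops(0,.006),(392,208,22,53)))
print("side AB",fitimg("side",s,pc,tops(0,.006)+tops(.058,.006),(262,243,55,44)))
print("top felt",fitimg("top",t,[.5,-.2082,-.26],feltq(),(412,224,18,34),-1))
print("plate top",fitimg("top",t,ps,tops(0,.01),(242,204,30,48),clip=(140,255)))
print("plate side",fitimg("side",s,ps,tops(0,.01),(258,170,46,18)))
E
```

```text
Traceback (most recent call last):
  File "pf.py", line 24, in fitimg
    r=minimize(f,st,method='Nelder-Mead',options=dict(initial_simplex=np.vstack([st,st+2*np.eye(len(fi))])))
  File "pf.py", line 21, in f
    p=p0.copy(); p[fi]+=d*np.array([.002,.002,.02])[fi]; return -ncc(render(n,p,polys,roi),g)
                                                                     ~~~~~~^^^^^^^^^^^^^^^
  File "pf.py", line 10, in render
    u=(proj(n,tf(p,q))-[x0,y0]+.5)*s-.5
       ~~~~^^^^^^^^^^^
  File "h.py", line 8, in proj
    K,r,t=cal(n); return cv2.projectPoints(np.asarray(P,float).reshape(-1,3),r,t,K,None)[0].reshape(-1,2)
          ~~~^^^
  File "h.py", line 5, in cal
    c=get_calibration(n); f=200/np.tan(np.radians(c['fov_y'])/2)
ValueError: time passes only in moves, steps and waits
```

```bash
sed -i 's/^def cal(n):/from functools import lru_cache\n@lru_cache(None)\ndef cal(n):/' h.py
cat > r1.py <<'E'
from pf import *
t=cv2.imread("pics/top0.png"); s=cv2.imread("pics/side0.png"); pc=[.5,-.2082,-.26]; ps=[.511,.1681,-.40]
print("top AB",fitimg("top",t,pc,tops(0,.006)+tops(.058,.006),(365,205,55,60)))
print("top A",fitimg("top",t,pc,tops(.058,.006),(370,205,22,50)))
print("top B",fitimg("top",t,pc,tops(0,.006),(392,208,22,53)))
print("side AB",fitimg("side",s,pc,tops(0,.006)+tops(.058,.006),(262,243,55,44)))
print("top felt",fitimg("top",t,[.5,-.2082,-.26],feltq(),(412,224,18,34),-1))
print("plate top",fitimg("top",t,ps,tops(0,.01),(242,204,30,48),clip=(140,255)))
print("plate side",fitimg("side",s,ps,tops(0,.01),(258,170,46,18)))
E
python3 r1.py; python3 -c "
from bench import *;s=state();print(s['time'],s['tool_pos'])"
```

```text
top AB (array([ 0.4986405 , -0.21109115, -0.26594854]), np.float64(0.5757235884666443))
top A (array([ 0.49848545, -0.21130572, -0.26629248]), np.float64(0.7125974297523499))
top B (array([ 0.49854693, -0.21123611, -0.27071317]), np.float64(0.7266145348548889))
side AB (array([ 0.50036932, -0.20924243, -0.27493392]), np.float64(0.8714200258255005))
top felt (array([ 0.50445861, -0.2113785 , -0.26916726]), np.float64(0.8374580144882202))
plate top (array([ 0.51399699,  0.16965964, -0.42203668]), np.float64(0.3862645626068115))
plate side (array([ 0.51428038,  0.18693529, -0.25958303]), np.float64(0.34052684903144836))
1.2 [ 0.15151948 -0.50267436  0.19701633]
```

```bash
cat > r2.py <<'E'
from pf import *
t=cv2.imread("pics/top0.png"); s=cv2.imread("pics/side0.png"); ps=[.511,.1681,-.40]
b=t[:,:,[0,0,0]].copy()
# mask outside stand
m=np.zeros(t.shape[:2],np.uint8); cv2.fillPoly(m,[np.round(proj("top",tf(ps,[(-.062,-.028,.034),(.062,-.028,.034),(.062,.028,.034),(-.062,.028,.034)]))).astype(np.int32)],1)
b[m==0]=90
cv2.imwrite("pics/bl.png",cv2.resize(b[200:260,230:290],None,fx=8,fy=8))
for roi in((242,204,32,50),(238,200,42,58)):
  print(fitimg("top",b,ps,tops(0,.01),roi))
f=lambda p:(proj("side",tf(p,[(-.025,-.005,.108),(.025,-.005,.108),(-.06,-.005,.08),(.06,-.005,.08),(-.025,.005,.108),(.025,.005,.108),(-.06,.005,.08),(.06,.005,.08)])).reshape(2,4,2).mean(0)-[S2(q) for q in((195,60),(293,68),(135,97),(362,130))]).ravel()
r=least_squares(f,ps); print(r.x,r.fun)
crop(s,255,165,55,45,14,"ssz")
E
python3 r2.py
```

```text
(array([ 0.51171255,  0.16973415, -0.42127692]), np.float64(0.9753891825675964))
(array([ 0.51173823,  0.16975223, -0.42055792]), np.float64(0.9741019606590271))
[ 0.51413389  0.1645687  -0.4098487 ] [ 0.05891822 -0.32627227 -0.13302591  0.51701508 -0.14595315 -0.02214923
  0.21772449 -0.19057664]
```

View pics/ssz.png

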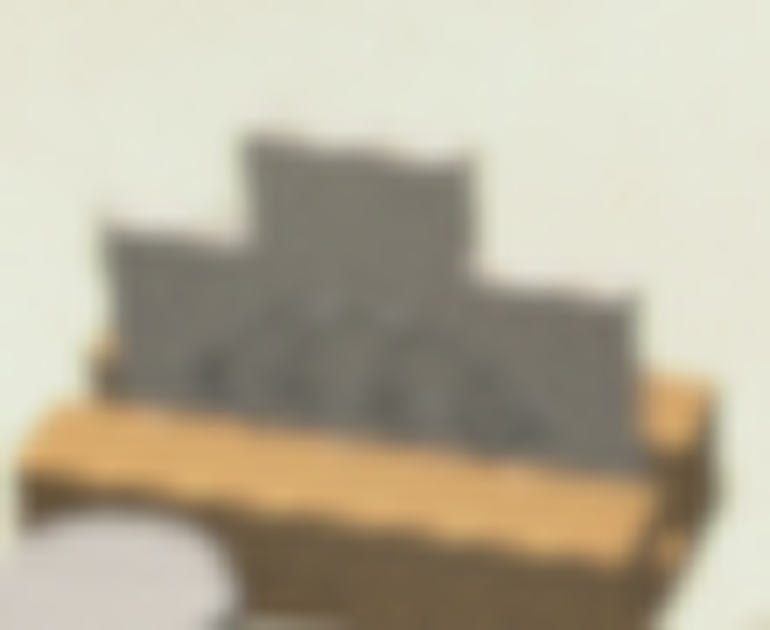

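View pics/bl.png

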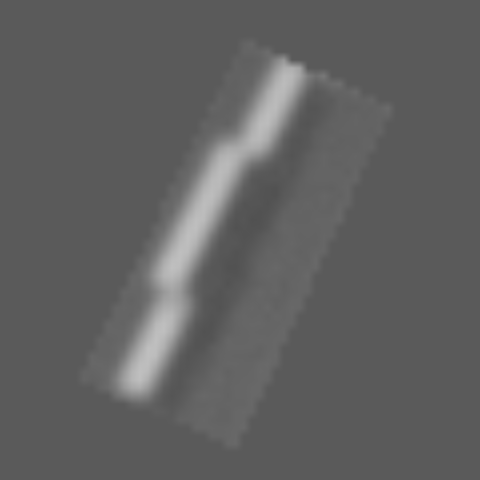

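```bash
cat > go.py <<'E'
from h import *
def tgtR(yaw,flip):  # tool x = +-plate normal, tool y down
    x=np.array([-np.sin(yaw),np.cos(yaw),0])*flip; y=np.array([0,0,-1.]); z=np.cross(x,y); return np.c_[x,y,z]
def go(pos,yaw,flip=None,rotfirst=False):
    s=state(); Rt=R.from_quat(s['tool_rot']).as_matrix()
    if flip is None: flip=min((1,-1),key=lambda f:R.from_matrix(Rt.T@tgtR(yaw,f)).magnitude())
    rv=R.from_matrix(Rt.T@tgtR(yaw,flip)).as_rotvec(); d=Rt.T@(np.array(pos)-s['tool_pos'])
    print("t %.2f pos"%s['time'],np.round(s['tool_pos'],4),"F",np.round(s['force'],1),"grip %.3f"%s['grip_width'],"q6 %.2f"%s['q'][5])
    print("flip",flip,"tool d cm",np.round(d*100,2),"rot",np.round(rv,3)); print("tgt-frame d cm",np.round(tgtR(yaw,flip).T@(np.array(pos)-s['tool_pos'])*100,2))
    print("x axis",np.round(Rt[:,0],3))
E
python3 - <<'E'
from go import *
for f in(1,-1): go([.5125,.1697,.20],-.42,f)
E
```

```text
t 1.20 pos [ 0.1515 -0.5027  0.197 ] F [-0.1  0.3 -0.7] grip 0.999 q6 -0.22
flip 1 tool d cm [-53.96  -0.3   53.97] rot [ 0.    -2.429  0.   ]
tgt-frame d cm [76.11 -0.3  -5.54]
x axis [ 0.289 -0.957  0.   ]
t 1.20 pos [ 0.1515 -0.5027  0.197 ] F [-0.1  0.3 -0.7] grip 0.999 q6 -0.22
flip -1 tool d cm [-53.96  -0.3   53.97] rot [-0.     0.713  0.   ]
tgt-frame d cm [-76.11  -0.3    5.54]
x axis [ 0.289 -0.957  0.   ]
```

Call:
move_arm([
  [[-3.4, 0, 3.4, 0, 0, 0, 6], [-3.4, 0, 3.4, 0, 0, 0, 6], [-3.4, 0, 3.4, 0, 0, 0, 6], [-3.4, 0, 3.4, 0, 0, 0, 6], [-3.4, 0, 3.4, 0, 0, 0, 6], [-3.4, 0, 3.4, 0, 0, 0, 6], [-3.4, 0, 3.4, 0, 0, 0, 6], [-3.4, 0, 3.4, 0, 0, 0, 6], [-3.4, 0, 3.4, 0, 0, 0, 6], [-3.4, 0, 3.4, 0, 0, 0, 6]],
])

```text
time: 2.2
tool_pos: [0.3846, -0.0677, 0.1969]
tool_rot: [0.565, -0.423, 0.427, -0.565]
force: [1.1, 0.0, -0.2]
grip_width: 0.697
```

Call:
move_arm([
  [[0, 0, 0, 0, 0.14, 0, 6], [0, 0, 0, 0, 0.14, 0, 6], [0, 0, 0, 0, 0.14, 0, 6], [0, 0, 0, 0, 0.14, 0, 6], [0, 0, 0, 0, 0.14, 0, 6]],
])

```text
time: 2.7
tool_pos: [0.3866, -0.0602, 0.1974]
tool_rot: [0.381, -0.593, 0.597, -0.383]
force: [0.5, -0.4, -0.2]
grip_width: 0.7
```

```bash
python3 - <<'E'
from go import *
go([.5125,.1697,.16],-.42,-1)
E
```

```text
t 2.70 pos [ 0.3866 -0.0602  0.1974] F [ 0.5 -0.4 -0.2] grip 0.700 q6 1.54
flip -1 tool d cm [-26.14   3.74   1.86] rot [-0.006 -0.009  0.   ]
tgt-frame d cm [-26.13   3.74   2.12]
x axis [-0.416 -0.909  0.   ]
```

Call:
move_arm([
  [[-4.4, 0, 0.3, 0, 0, 0, 6], [-4.4, 0, 0.3, 0, 0, 0, 6], [-4.4, 0, 0.3, 0, 0, 0, 6], [-4.4, 0, 0.3, 0, 0, 0, 6], [-4.4, 0, 0.3, 0, 0, 0, 6], [-4.0, 0, 0.3, 0, 0, 0, 6], [0, 1.8, 0, 0, 0, 0, 6], [0, 1.8, 0, 0, 0, 0, 6], [0, 0, 0, 0, 0, 0, 6]],
])

```text
time: 3.6
tool_pos: [0.5185, 0.1774, 0.1606]
tool_rot: [0.378, -0.593, 0.6, -0.382]
force: [-1.3, 0.2, -0.8]
grip_width: 0.704
```

```bash
python3 - <<'E'
from go import *
go([.5125,.1697,.077],-.42,-1)
t=grab("top","t1"); s=grab("side","s1")
crop(t,225,165,90,110,5,"t1c"); crop(s,220,120,130,110,5,"s1c")
E
```

```text
t 3.60 pos [0.5185 0.1774 0.1606] F [-1.3  0.2 -0.8] grip 0.704 q6 2.13
flip -1 tool d cm [ 0.96  8.36 -0.31] rot [-0.011 -0.017 -0.   ]
tgt-frame d cm [ 0.95  8.36 -0.24]
x axis [-0.423 -0.906 -0.   ]
```

View pics/s1c.png

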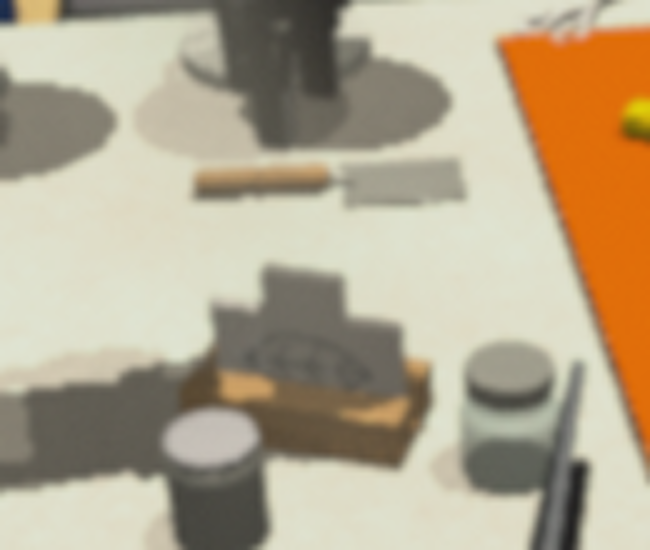

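View pics/t1c.png

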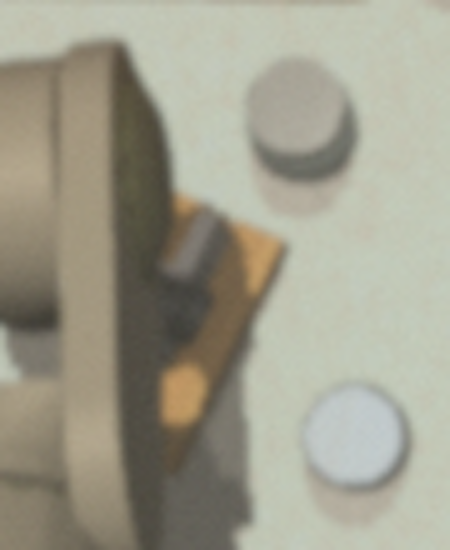

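```bash
python3 - <<'E'
from go import *
for dz in(0,.007): print((proj("side",[[.5185,.1774,.1606+dz]])-[220,120])*5)
print((proj("side",[[.5125,.1697,.108]])-[220,120])*5)
s=cv2.imread("pics/s1.png"); crop(s,250,110,60,80,10,"s1d")
E
```

```text
[[300.67127987 186.51687873]]
[[299.83540957 175.77786298]]
[[297.49196151 272.3726293 ]]
```

View pics/s1d.png

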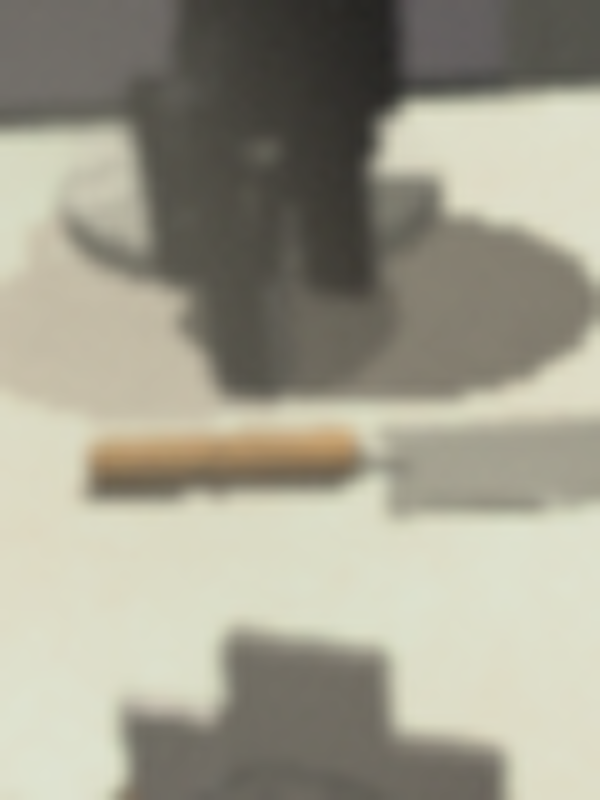

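```bash
python3 - <<'E'
from go import *
n=np.array([.408,.913,0]); u=np.array([.913,-.408,0]); c=np.array([.5185,.1774,.1606])
for dz in(0,.013,.04,.1):
  for k in(-.03,.03): print(dz,k,np.round((proj("side",[c+k*n+[0,0,dz]])-[250,110])*10)[0],np.round((proj("top",[c+k*n+[0,0,dz]])-[225,165])*5)[0])
t=cv2.imread("pics/t1.png"); crop(t,160,130,150,160,5,"t1d")
E
```

```text
0 -0.03 [265. 524.] [170. 309.]
0 0.03 [337. 425.] [ 58. 256.]
0.013 -0.03 [261. 483.] [166. 306.]
0.013 0.03 [334. 385.] [ 52. 252.]
0.04 -0.03 [254. 397.] [157. 299.]
0.04 0.03 [328. 301.] [ 40. 245.]
0.1 -0.03 [237. 196.] [135. 284.]
0.1 0.03 [314. 106.] [ 11. 225.]
```

View pics/t1d.png

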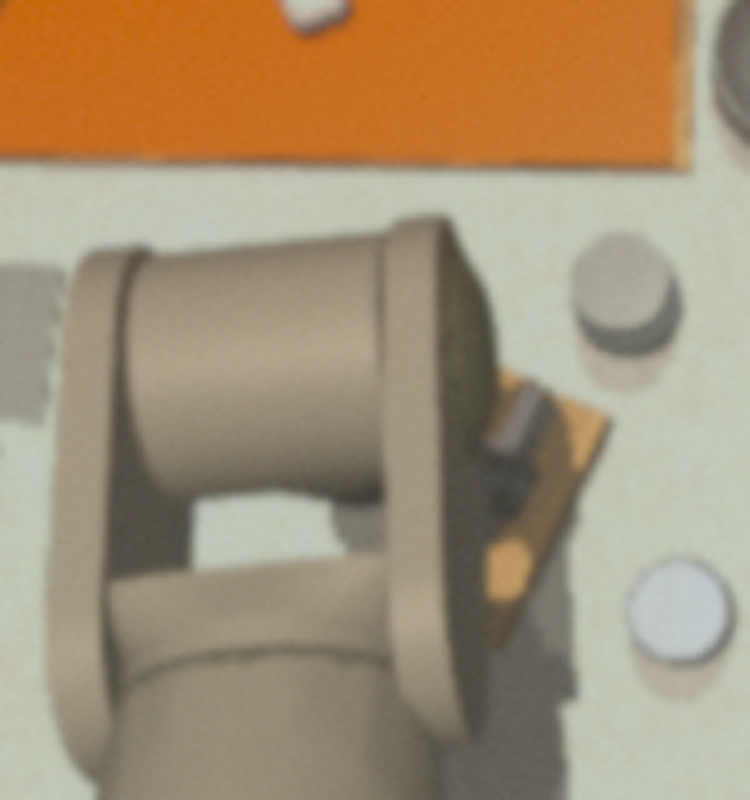

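View pics/s1.png

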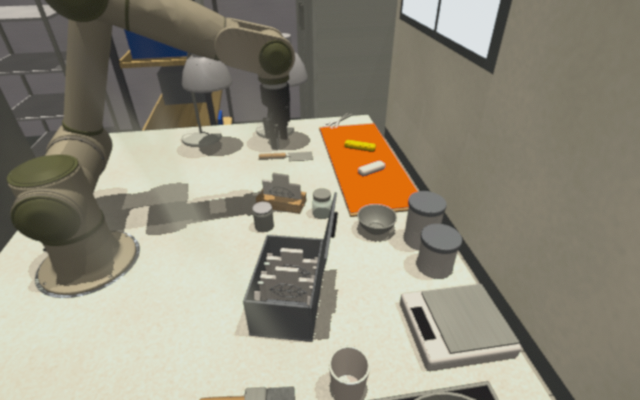

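```bash
python3 - <<'E'
from go import *
s=grab("side","s2"); a=cv2.imread("pics/s1.png"); print(np.abs(s.astype(int)-a).max(), np.abs(s.astype(int)-a).mean())
crop(s,250,110,60,80,10,"s2d"); go([.5125,.1697,.077],-.42,-1)
E
```

```text
28 0.5920013020833333
t 3.75 pos [0.5199 0.177  0.1636] F [-0.6 -1.1 -0.3] grip 0.703 q6 2.13
flip -1 tool d cm [ 1.    8.65 -0.49] rot [-0.015 -0.018 -0.003]
tgt-frame d cm [ 0.97  8.66 -0.38]
x axis [-0.424 -0.906 -0.003]
```

View pics/s2d.png

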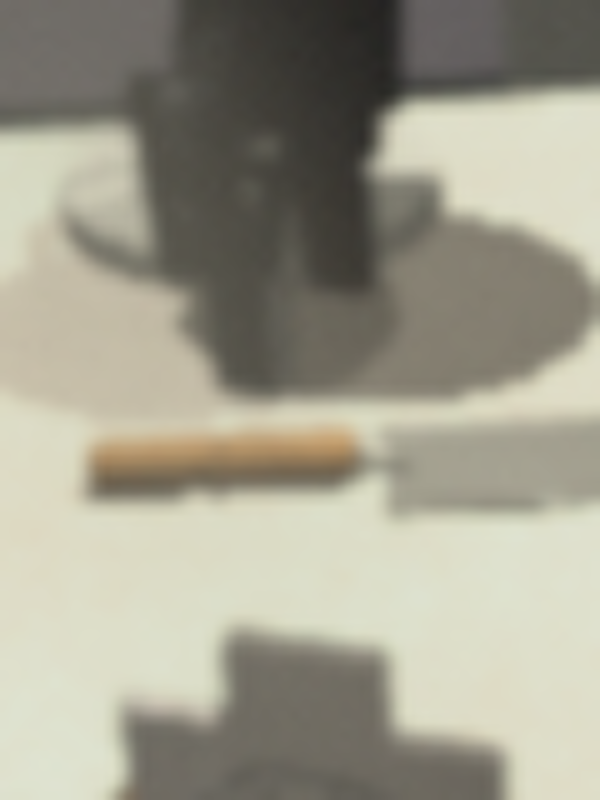

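```bash
python3 - <<'E'
from go import *
s=cv2.imread("pics/side0.png"); crop(s,250,110,60,80,6,"s0d"); crop(s,0,280,80,110,6,"s0g")
a=cv2.imread("pics/s2.png"); d=np.abs(s.astype(int)-a).max(2).astype(np.uint8); crop(np.clip(d*3,0,255).astype(np.uint8),250,110,60,80,10,"dd")
for dz in(0,.013,.04): print(proj("side",[[.1515,-.5024,.1965+dz]]),proj("top",[[.1515,-.5024,.1965+dz]]))
E
```

```text
[[ 26.28210239 415.15018264]] [[550.84144439 392.40671365]]
[[ 21.51309737 410.12887195]] [[554.24495214 394.20117015]]
[[ 11.10440052 399.16949979]] [[561.64492011 398.10270985]]
```

View pics/s0g.png

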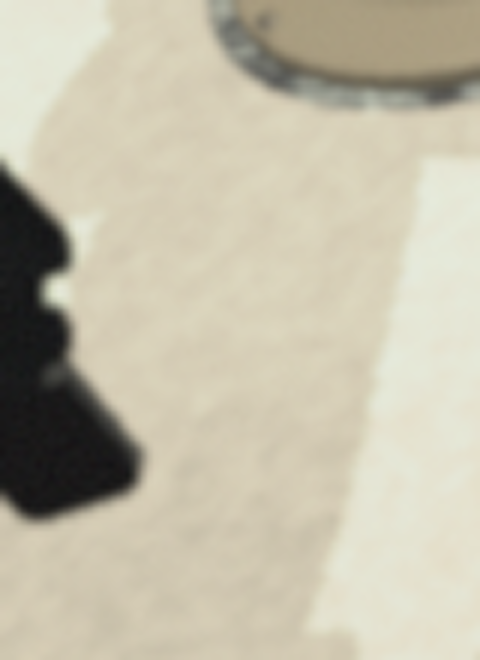

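View pics/dd.png

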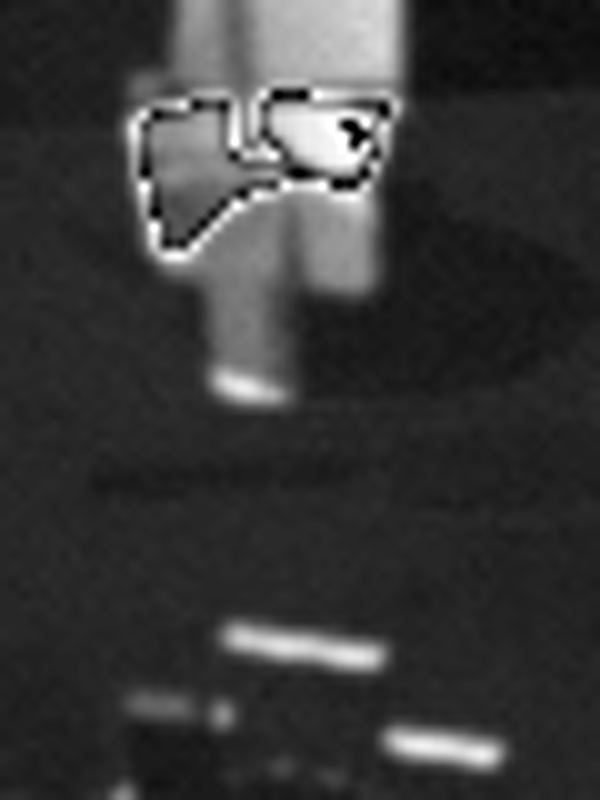

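```bash
python3 - <<'E'
from go import *
c=np.array([.1515,-.5024,.1965]); n=np.array([.289,-.957,0]);w=np.array([.957,.289,0])
for k in(-.05,.05):
  for dz in(0,.013,.03,.04,.05): print(k,dz,np.round((proj("side",[c+k*n+[0,0,dz]-.011*w,c+k*n+[0,0,dz]+.011*w])-[0,280])*6).tolist())
E
```

```text
-0.05 0 [[131.0, 625.0], [243.0, 585.0]]
-0.05 0.013 [[104.0, 594.0], [218.0, 554.0]]
-0.05 0.03 [[67.0, 552.0], [184.0, 512.0]]
-0.05 0.04 [[45.0, 527.0], [164.0, 486.0]]
-0.05 0.05 [[22.0, 501.0], [143.0, 460.0]]
0.05 0 [[56.0, 1079.0], [188.0, 1024.0]]
0.05 0.013 [[23.0, 1050.0], [158.0, 995.0]]
0.05 0.03 [[-22.0, 1012.0], [117.0, 956.0]]
0.05 0.04 [[-49.0, 988.0], [92.0, 932.0]]
0.05 0.05 [[-77.0, 964.0], [66.0, 908.0]]
```

Call:
move_arm([
  [[0.9, 0, -0.3, -0.01, -0.02, 0, 6], [0, 2, 0, 0, 0, 0, 6], [0, 2, 0, 0, 0, 0, 6], [0, 2, 0, 0, 0, 0, 6], [0, 2, 0, 0, 0, 0, 6], [0, 0, 0, 0, 0, 0, 6]],
])

```text
time: 4.35
tool_pos: [0.5179, 0.1682, 0.0893]
tool_rot: [0.378, -0.59, 0.596, -0.391]
force: [-0.3, 0.2, -0.1]
grip_width: 0.701
```

```bash
python3 - <<'E'
from go import *
go([.5125,.1697,.077],-.42,-1)
s=grab("side","s3"); crop(s,240,110,80,110,7,"s3d"); go([.5125,.1697,.077],-.42,-1)
E
```

```text
t 4.35 pos [0.5179 0.1682 0.0893] F [-0.3  0.2 -0.1] grip 0.701 q6 2.09
flip -1 tool d cm [ 0.1   1.22 -0.58] rot [-0.017 -0.001 -0.01 ]
tgt-frame d cm [ 0.08  1.23 -0.55]
x axis [-0.408 -0.913 -0.01 ]
t 4.40 pos [0.5188 0.1683 0.0909] F [0.2 0.  0.3] grip 0.704 q6 2.09
flip -1 tool d cm [ 0.15  1.37 -0.66] rot [-0.019 -0.001 -0.011]
tgt-frame d cm [ 0.13  1.39 -0.64]
x axis [-0.408 -0.913 -0.011]
```

View pics/s3d.png

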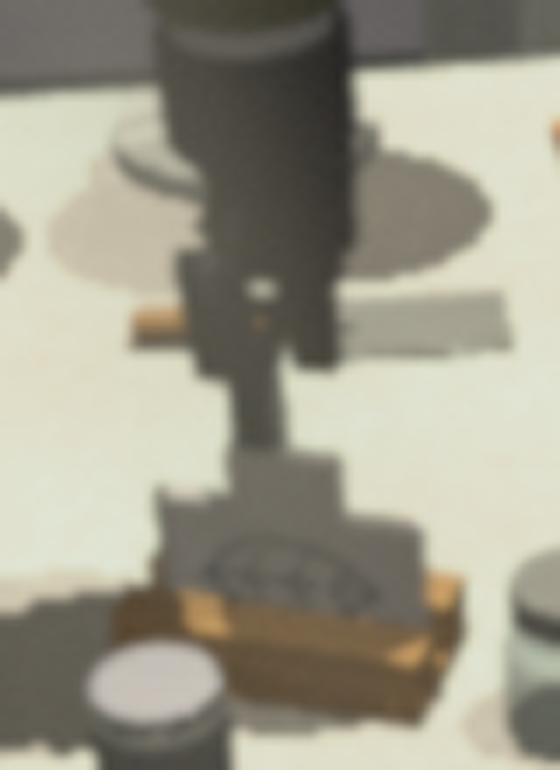

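Call:
move_arm([
  [[0.1, 1, -0.5, -0.02, 0, -0.01, 6], [0, 1, 0, 0, 0, 0, 6], [0, 1, 0, 0, 0, 0, 6], [0, 1, 0, 0, 0, 0, 6], [0, 0, 0, 0, 0, 0, 6], [0, 0, 0, 0, 0, 0, 6]],
])

```text
time: 5.0
tool_pos: [0.5157, 0.1696, 0.0511]
tool_rot: [0.383, -0.593, 0.594, -0.386]
force: [0.1, -0.8, 0.4]
grip_width: 0.705
```

```bash
python3 - <<'E'
from go import *
s=grab("side","s4"); crop(s,240,110,80,110,7,"s4d"); go([.5125,.1697,.05],-.42,-1)
E
```

```text
t 5.05 pos [0.5156 0.1696 0.0511] F [ 0.1 -0.1  0.7] grip 0.700 q6 2.09
flip -1 tool d cm [ 0.12  0.11 -0.29] rot [-0.002 -0.001 -0.003]
tgt-frame d cm [ 0.12  0.11 -0.29]
x axis [-0.409 -0.913 -0.003]
```

View pics/s4d.png

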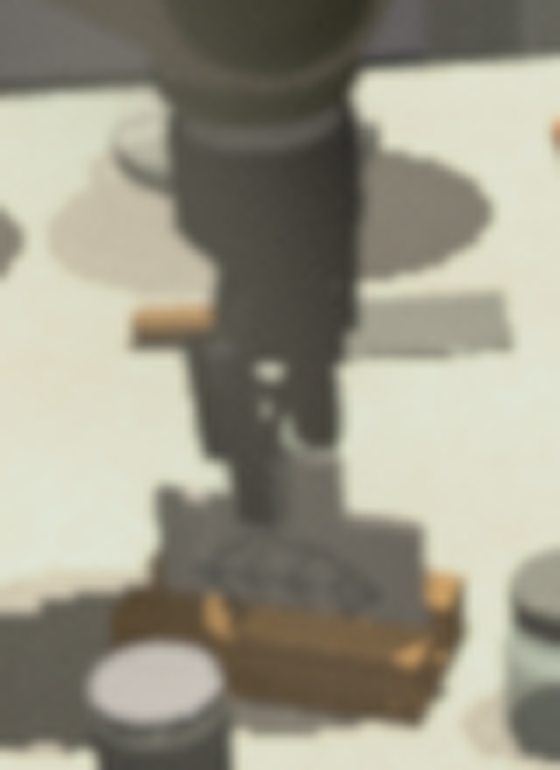

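Call:
move_arm([
  [[0.1, 0.5, -0.2, 0, 0, 0, 6], [0, 0, 0, 0, 0, 0, 6], [0, 0, 0, 0, 0, 0, 4], [0, 0, 0, 0, 0, 0, 2.5], [0, 0, 0, 0, 0, 0, 1.8], [0, 0, 0, 0, 0, 0, 1.4], [0, 0, 0, 0, 0, 0, 1.4]],
])

```text
time: 5.75
tool_pos: [0.5138, 0.1696, 0.0468]
tool_rot: [0.383, -0.593, 0.594, -0.386]
force: [-0.4, -0.2, 0.8]
grip_width: 0.166
```

```bash
python3 - <<'E'
from go import *
s=grab("side","s5"); crop(s,240,110,80,110,7,"s5d"); go([.5125,.1697,.046],-.42,-1)
E
```

```text
t 5.80 pos [0.5138 0.1696 0.0468] F [ 0.2 -0.6  0.7] grip 0.164 q6 2.09
flip -1 tool d cm [ 0.04  0.08 -0.13] rot [-0.004 -0.001 -0.004]
tgt-frame d cm [ 0.04  0.08 -0.13]
x axis [-0.409 -0.913 -0.004]
```

View pics/s5d.png

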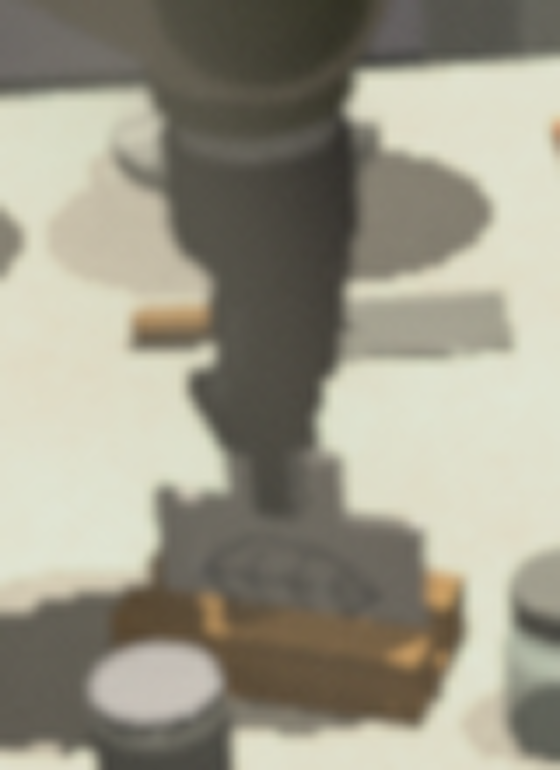

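Call:
move_arm([
  [[0, 0, 0, 0, 0, 0, 1.2], [0, 0, 0, 0, 0, 0, 1.0], [0, 0, 0, 0, 0, 0, 0.5], [0, 0, 0, 0, 0, 0, 0], [0, 0, 0, 0, 0, 0, 0], [0, 0, 0, 0, 0, 0, 0], [0, 0, 0, 0, 0, 0, 0]],
])

```text
time: 6.5
tool_pos: [0.5139, 0.1695, 0.047]
tool_rot: [0.382, -0.593, 0.594, -0.387]
force: [-0.1, -0.3, -0.3]
grip_width: 0.103
```

```bash
python3 - <<'E'
from go import *
s=grab("side","s6"); crop(s,240,110,80,110,7,"s6d"); go([.5125,.1697,.046],-.42,-1)
E
```

```text
t 6.55 pos [0.5139 0.1695 0.0469] F [ 0.1 -0.4  1.6] grip 0.108 q6 2.09
flip -1 tool d cm [ 0.04  0.09 -0.14] rot [-0.004 -0.001 -0.004]
tgt-frame d cm [ 0.04  0.09 -0.14]
x axis [-0.409 -0.913 -0.004]
```

View pics/s6d.png

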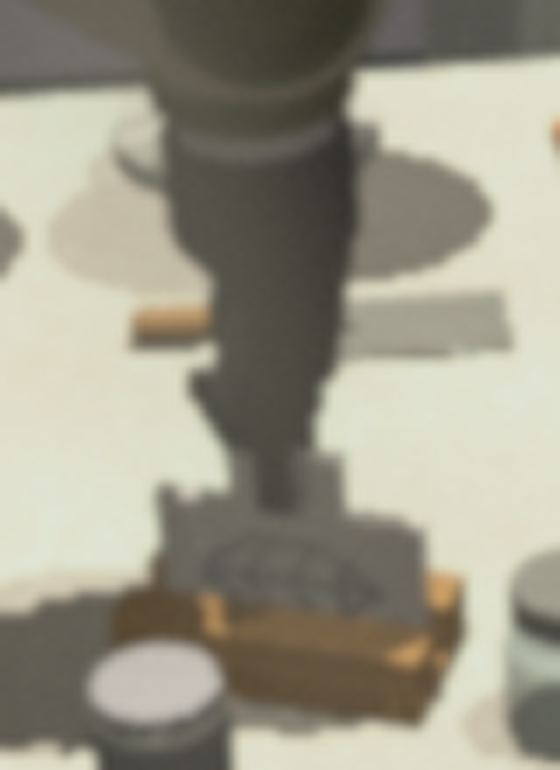

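Call:
move_arm([
  [[0, -0.5, 0, 0, 0, 0, 0], [0, -1, 0, 0, 0, 0, 0], [0, -1.5, 0, 0, 0, 0, 0], [0, -2, 0, 0, 0, 0, 0], [0, -2, 0, 0, 0, 0, 0], [0, -2, 0, 0, 0, 0, 0], [0, -2, 0, 0, 0, 0, 0], [0, -2, 0, 0, 0, 0, 0], [0, 0, 0, 0, 0, 0, 0]],
])

```text
time: 7.45
tool_pos: [0.5124, 0.1694, 0.1863]
tool_rot: [0.382, -0.593, 0.594, -0.387]
force: [-0.0, 0.9, -0.2]
grip_width: 0.105
```

```bash
python3 - <<'E'
from go import *
s=grab("side","s7"); crop(s,230,60,100,150,4,"s7d"); go([.4841,-.2661,.19],-.268,-1)
E
```

```text
t 7.50 pos [0.5117 0.1693 0.1846] F [-0.5  1.  -1.4] grip 0.107 q6 2.09
flip -1 tool d cm [40.87 -0.63 15.27] rot [-0.003 -0.153 -0.003]
tgt-frame d cm [42.72 -0.54  8.87]
x axis [-0.409 -0.913 -0.003]
```

View pics/s7d.png

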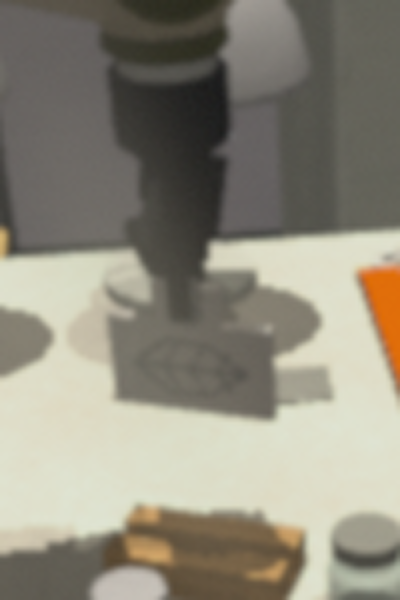

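Call:
move_arm([
  [[0, 0, 0, 0, -0.08, 0, 0], [0, 0, 0, 0, -0.07, 0, 0], [4, 0, 0.8, 0, 0, 0, 0], [4.5, 0, 1, 0, 0, 0, 0], [4.5, 0, 1, 0, 0, 0, 0], [4.5, 0, 1, 0, 0, 0, 0], [4.5, 0, 1, 0, 0, 0, 0], [4.5, 0, 1, 0, 0, 0, 0], [4.5, 0, 1, 0, 0, 0, 0], [4.5, 0, 1, 0, 0, 0, 0]],
])

```text
time: 8.5
tool_pos: [0.4882, -0.2006, 0.1714]
tool_rot: [-0.434, 0.565, -0.554, 0.43]
force: [0.9, 0.3, -0.8]
grip_width: 0.105
```

```bash
python3 - <<'E'
from go import *
go([.4841,-.2661,.185],-.268,-1)
E
```

```text
t 8.50 pos [ 0.4882 -0.2006  0.1714] F [ 0.9  0.3 -0.8] grip 0.105 q6 1.22
flip -1 tool d cm [ 6.43 -1.4   1.24] rot [ 0.015  0.013 -0.004]
tgt-frame d cm [ 6.42 -1.36  1.34]
x axis [-0.252 -0.968 -0.004]
```

Call:
move_arm([
  [[2, -0.5, 0.4, 0.01, 0.01, 0, 0], [2, -0.4, 0.4, 0, 0, 0, 0], [1.5, 0, 0.3, 0, 0, 0, 0], [0.5, 0, 0, 0, 0, 0, 0], [0, 0, 0, 0, 0, 0, 0], [0, 0, 0, 0, 0, 0, 0]],
])

```text
time: 9.1
tool_pos: [0.4795, -0.2669, 0.1733]
tool_rot: [-0.428, 0.569, -0.557, 0.427]
force: [-0.4, -0.6, -1.2]
grip_width: 0.11
```

```bash
python3 - <<'E'
from go import *
t=grab("top","t8"); s=grab("side","s8"); crop(s,210,120,150,230,3,"s8d"); crop(t,340,150,150,130,5,"t8d"); go([.4841,-.2661,.185],-.268,-1)
E
```

```text
t 9.20 pos [ 0.4796 -0.2668  0.1735] F [ 0.7  0.  -1.6] grip 0.101 q6 1.12
flip -1 tool d cm [-0.2  -1.15  0.39] rot [ 0.014 -0.004 -0.008]
tgt-frame d cm [-0.19 -1.15  0.41]
x axis [-0.268 -0.963 -0.008]
```

View pics/s8d.png

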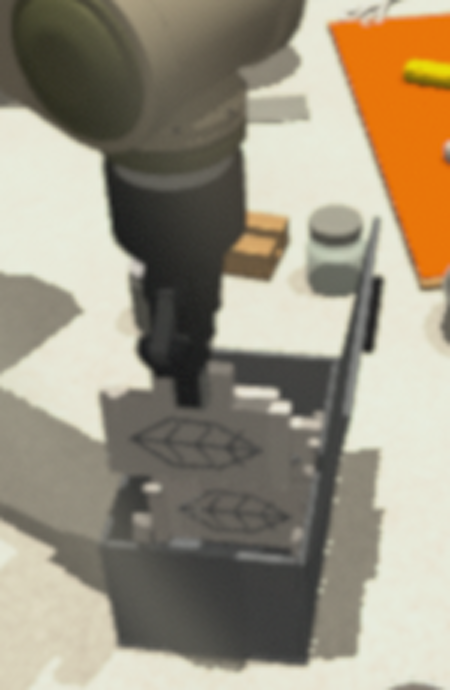

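View pics/t8d.png

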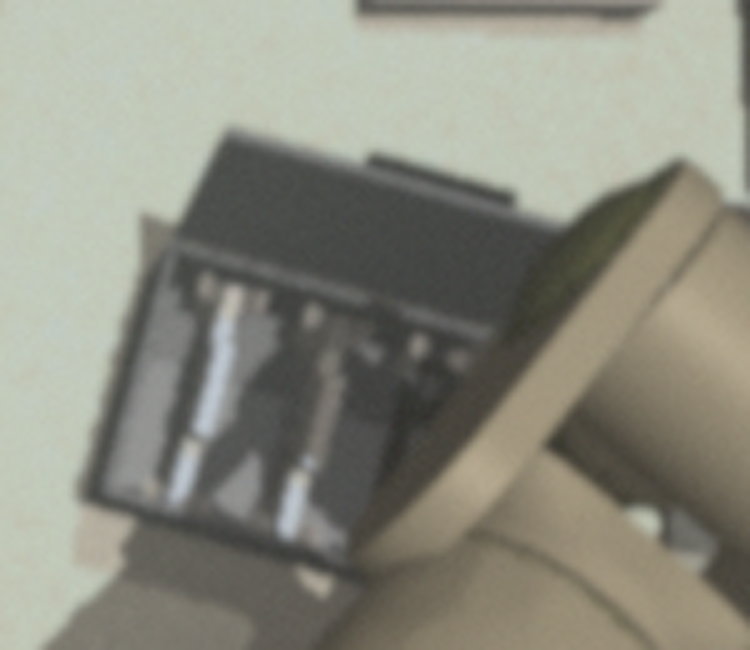

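```bash
python3 - <<'E'
from ov import *
s=cv2.imread("pics/s8.png")
crop(s,235,230,90,80,8,"s8e")
pp=[.4782,-.2667,-.268]
draw("side",s,235,230,90,80,8,[(pp,loop(0,.1735-.0367),(0,255,0))],"s8f")
E
```

```text
(no output)
```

View pics/s8e.png

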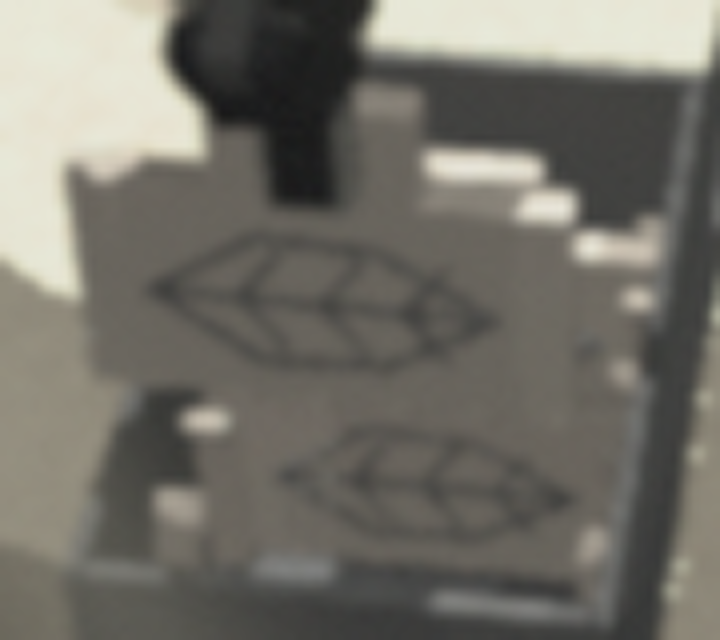

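View pics/s8f.png

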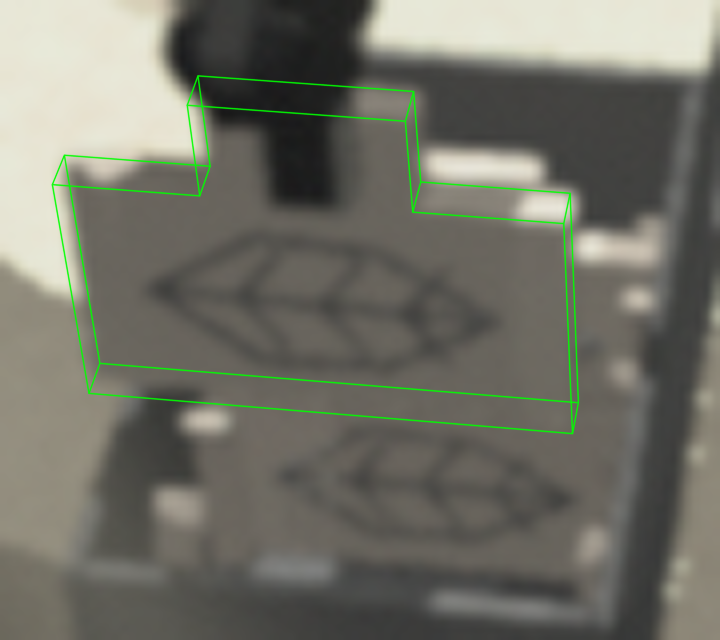

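```bash
python3 - <<'E'
from ov import *
s=cv2.imread("pics/s8.png")
g=s[230:310,235:325]; g=np.clip((g.astype(float)-70)*3.2,0,255).astype(np.uint8)
cv2.imwrite("pics/s8g.png",cv2.resize(g,None,fx=8,fy=8,interpolation=cv2.INTER_CUBIC))
E
```

```text
(no output)
```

View pics/s8g.png

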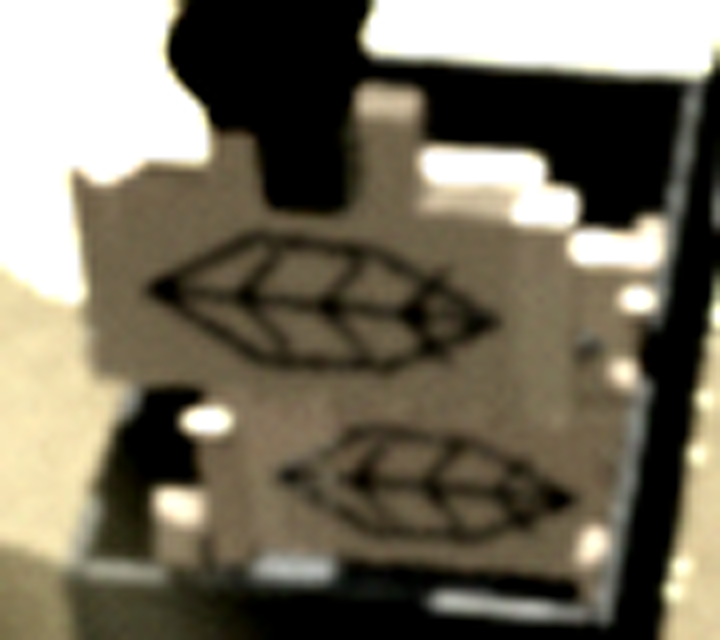

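```bash
cat > r3.py <<'E'
from ov import *
S8=lambda p:px(p,8,235,230)
pcs=[.50037,-.20924,-.2749]
K,r,t=cal("side"); Rm=cv2.Rodrigues(r)[0]; o=-Rm.T@t
def onface(uv,p,y,z0):
    d=Rm.T@np.linalg.inv(K)@np.array([uv[0],uv[1],1.]); c,s=np.cos(p[2]),np.sin(p[2]); n=np.array([-s,c,0]); ux=np.array([c,s,0])
    l=(y-(o-[p[0],p[1],0])@n)/(d@n); q=o+l*d-[p[0],p[1],0]; return [q@ux,q[2]-z0]
B=[(285,477),(575,498),(368,427),(455,538)]; H=[(153,290),(496,322),(255,235),(385,370)]
B=[(285,477),(575,498),(368,427),(362,480),(437,487),(390,535)]; H=[(153,290),(496,322),(256,235),(247,297),(333,305),(265,360)]
L=np.array([onface(S8(b),pcs,-.005,.006) for b in B]); print(np.round(L*1000,1))
def sol(pts,obs,z,yaw=None):
    def f(p):
        q=np.c_[pts[:,0],np.full(len(pts),-.005),pts[:,1]+z]; pp=[p[0],p[1],p[2] if yaw is None else yaw]
        return (proj("side",tf(pp,q))-obs).ravel()
    r=least_squares(f,[.478,-.2667,-.268]); return np.round(r.x,4),np.round(r.fun.reshape(-1,2),1).tolist()
C=np.array([(-.06,.07),(-.06,0),(.025,.098)]); oc=[S8(q) for q in((75,178),(97,375),(421,113))]
for z in(.1345,.137,.140):
    print("leaf",z,sol(L,np.array([S8(h) for h in H]),z),sol(L,np.array([S8(h) for h in H]),z,-.268)[0]); print("corner",z,sol(C,np.array(oc),z,-.268))
E
python3 r3.py
```

```text
[[-38.9  33.8]
 [ 43.1  36. ]
 [-13.7  57.4]
 [-16.9  35.4]
 [  4.4  35.4]
 [-10.4  13.3]]
leaf 0.1345 (array([ 0.4775, -0.2622, -0.3016]), [[0.4, 0.2], [-0.7, -0.2], [-0.8, -0.5], [-0.3, -0.1], [-0.2, 0.1], [1.7, 0.5]]) [ 0.4774 -0.262  -0.268 ]
corner 0.1345 (array([ 0.4818, -0.2613, -0.268 ]), [[-0.7, -0.5], [0.9, 0.8], [-0.2, -0.3]])
leaf 0.137 (array([ 0.4776, -0.2647, -0.3028]), [[0.3, 0.2], [-0.6, -0.2], [-0.9, -0.5], [-0.3, -0.1], [-0.2, 0.1], [1.7, 0.5]]) [ 0.4775 -0.2645 -0.268 ]
corner 0.137 (array([ 0.482 , -0.2639, -0.268 ]), [[-0.8, -0.6], [0.9, 0.9], [-0.0, -0.4]])
leaf 0.14 (array([ 0.4777, -0.2677, -0.3043]), [[0.2, 0.2], [-0.4, -0.1], [-0.9, -0.6], [-0.4, -0.1], [-0.2, 0.1], [1.7, 0.5]]) [ 0.4776 -0.2675 -0.268 ]
corner 0.14 (array([ 0.4822, -0.2671, -0.268 ]), [[-0.9, -0.6], [0.8, 1.0], [0.1, -0.5]])
```

```bash
cat > rect.py <<'E'
from pf import *
def rect(n,im,p,z,x0,x1,y0,y1,s,name):
    xs=np.arange(x0,x1,1/s/1000.); ys=np.arange(y1,y0,-1/s/1000.)
    # rows: x decreasing (up = +x), cols: y decreasing
    XX,YY=np.meshgrid(xs[::-1],ys,indexing='ij')
    uv=proj(n,tf(p,np.c_[XX.ravel(),YY.ravel(),np.full(XX.size,z)])).astype(np.float32)
    o=cv2.remap(im,uv[:,0].reshape(XX.shape),uv[:,1].reshape(XX.shape),cv2.INTER_CUBIC)
    return o
E
python3 - <<'E'
from rect import *
p=[.4995,-.2105,-.268]
for n in("top","side"):
    im=cv2.imread(f"pics/{n}0.png")
    o=rect(n,im,p,.11,-.09,.09,-.12,.12,3,"")
    for v in(-.0675,.0675,-.0625,.0625): r=int((.09-v)*3000); cv2.line(o,(0,r),(40,r),(0,0,255),1); cv2.line(o,(680,r),(719,r),(0,0,255),1)
    for v in(-.1,.1,-.094,.094): c=int((.12-v)*3000); cv2.line(o,(c,0),(c,20),(0,0,255),1); cv2.line(o,(c,520),(c,539),(0,0,255),1)
    cv2.imwrite(f"pics/rect_{n}.png",o)
E
```

```text
(no output)
```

View pics/rect_top.png

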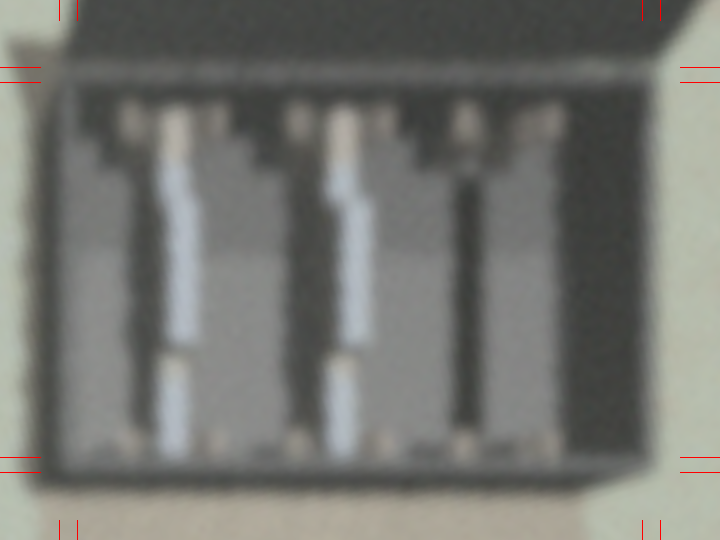

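View pics/rect_side.png

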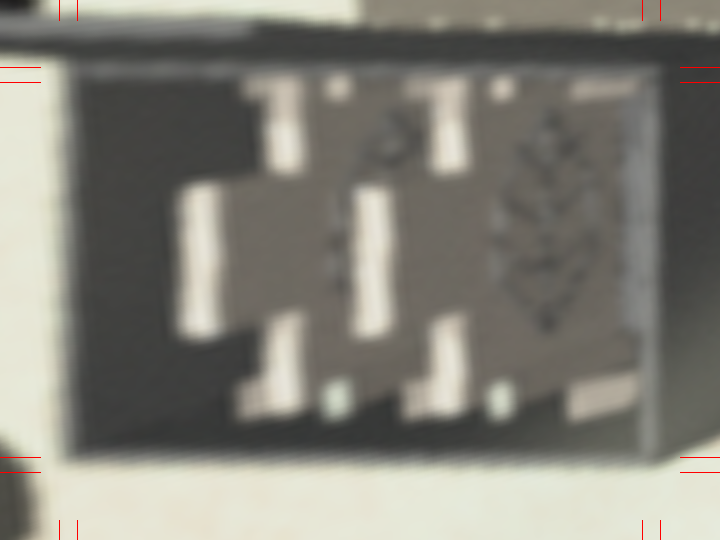

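Call:
move_arm([
  [[-0.1, 0.4, 0.5, 0.014, -0.003, -0.008, 0], [0, 0.5, 0, 0, 0, 0, 0], [0, 0.5, 0, 0, 0, 0, 0], [0, 0, 0, 0, 0, 0, 0], [0, 0, 0, 0, 0, 0, 0]],
])

```text
time: 9.7
tool_pos: [0.4856, -0.2651, 0.1581]
tool_rot: [0.429, -0.562, 0.562, -0.429]
force: [-0.4, -0.2, -1.5]
grip_width: 0.109
```

```bash
python3 - <<'E'
from go import *
s=grab("side","s9"); g=s[225:325,235:335]; g=np.clip((g.astype(float)-50)*2.2,0,255).astype(np.uint8)
cv2.imwrite("pics/s9g.png",cv2.resize(g,None,fx=6,fy=6,interpolation=cv2.INTER_CUBIC)); go([.4850,-.2672,.150],-.270,-1)
E
```

```text
t 9.75 pos [ 0.4856 -0.2652  0.1581] F [ 0.9  0.2 -0.9] grip 0.108 q6 1.13
flip -1 tool d cm [ 0.21  0.81 -0.  ] rot [-0.     0.004  0.   ]
tgt-frame d cm [0.21 0.81 0.  ]
x axis [-0.263 -0.965  0.   ]
```

View pics/s9g.png

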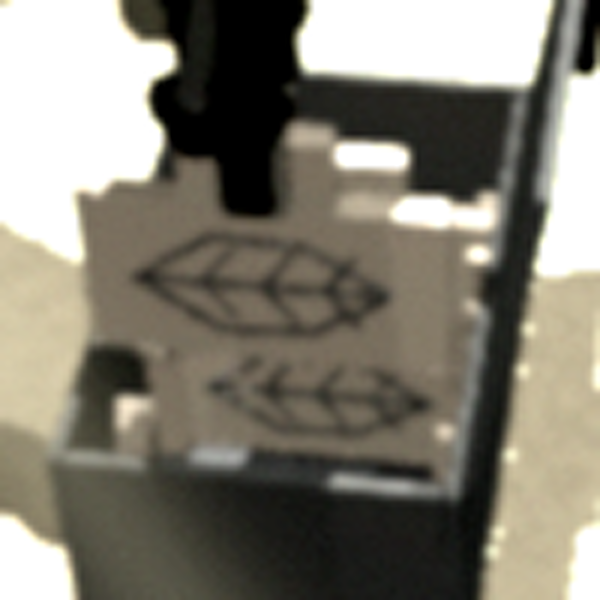

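```bash
cat > chk.py <<'E'
from ov import *
import sys
def chk(img,tool,name,roi=(235,225,100,100),s=7,off=(.0018,.001),gain=True):
    im=cv2.imread(f"pics/{img}.png")
    if gain: im=np.clip((im.astype(float)-40)*1.8,0,255).astype(np.uint8)
    pcs=[.502,-.2092,-.27]
    X,Y=.0625,.094
    inner=[((-X,-Y,.11),(X,-Y,.11)),((X,-Y,.11),(X,Y,.11)),((X,Y,.11),(-X,Y,.11)),((-X,Y,.11),(-X,-Y,.11)),((-X,-.058,.11),(-X,-.058,.0)),((X,-.058,.11),(X,-.058,.0)),((-X,-.058,.11),(X,-.058,.11))]
    pp=[tool[0]+off[0],tool[1]+off[1],tool[3]]
    draw("side",im,*roi,s,[(pp,loop(0,tool[2]-.0367),(0,255,0)),(pcs,inner,(0,0,255))],name)
E
python3 -c "
from chk import *
chk('s9',(.4856,-.2652,.1581,-.266),'s9c')"
```

```text
(no output)
```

View pics/s9c.png

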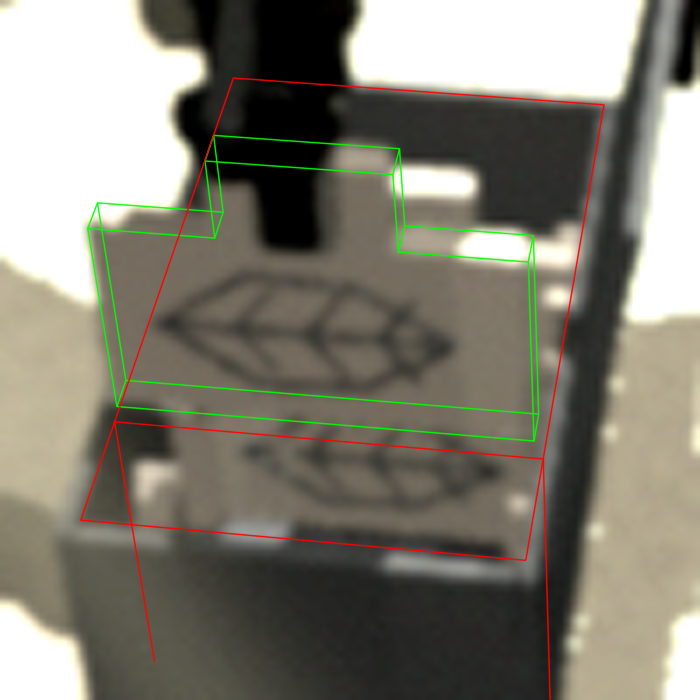

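Call:
move_arm([
  [[0.13, 0, -0.05, 0, 0, 0, 0], [0, 0, 0, 0, 0, 0, 0], [0, 0.4, 0, 0, 0, 0, 0], [0, 0.4, 0, 0, 0, 0, 0], [0, 0, 0, 0, 0, 0, 0]],
])

```text
time: 10.25
tool_pos: [0.4847, -0.2667, 0.1497]
tool_rot: [0.429, -0.561, 0.562, -0.429]
force: [-0.2, -0.2, -1.3]
grip_width: 0.106
```

```bash
python3 - <<'E'
from go import *
from chk import *
s=grab("side","s10"); st=state(); p=st['tool_pos']; chk('s10',(p[0],p[1],p[2],-.268),'s10c',gain=True); go([.4852,-.2665,.118],-.270,-1)
E
```

```text
t 10.30 pos [ 0.4848 -0.2668  0.15  ] F [ 1.2 -1.2 -0. ] grip 0.103 q6 1.12
flip -1 tool d cm [-0.04  3.2   0.03] rot [-0.001  0.004  0.001]
tgt-frame d cm [-0.04  3.2   0.04]
x axis [-0.263 -0.965  0.001]
```

View pics/s10c.png

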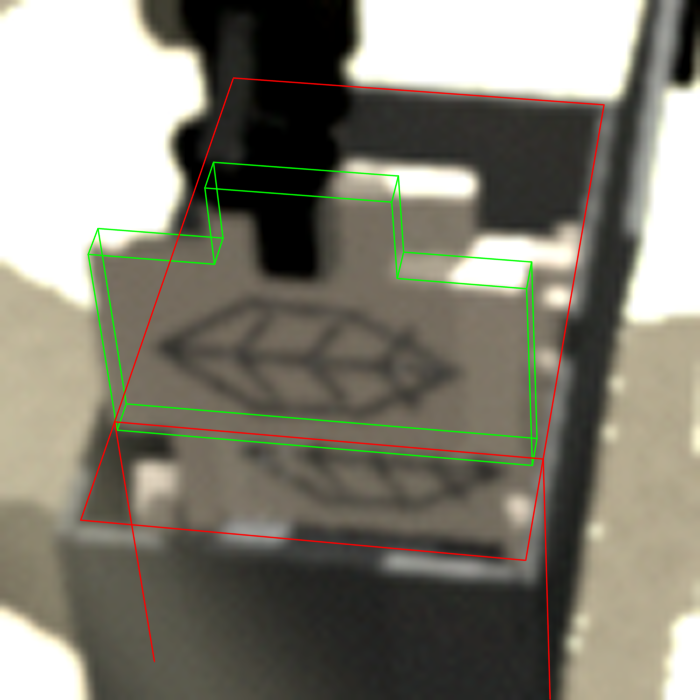

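Call:
move_arm([
  [[0, 0.3, 0.03, 0, 0, 0, 0], [0, 0.3, 0, 0, 0, 0, 0], [0, 0.3, 0, 0, 0, 0, 0], [0, 0, 0, 0, 0, 0, 0]],
])

```text
time: 10.7
tool_pos: [0.4851, -0.2669, 0.1402]
tool_rot: [0.429, -0.561, 0.562, -0.429]
force: [-0.8, 0.1, -1.2]
grip_width: 0.103
```

```bash
python3 - <<'E'
from go import *
from chk import *
s=grab("side","s11"); st=state(); p=st['tool_pos']; chk('s11',(p[0],p[1],p[2],-.268),'s11c',gain=True); go([.4852,-.2665,.118],-.270,-1)
E
```

```text
t 10.75 pos [ 0.4852 -0.2669  0.1404] F [ 0.3  0.3 -1.9] grip 0.109 q6 1.12
flip -1 tool d cm [-0.05  2.24 -0.01] rot [-0.002  0.004  0.001]
tgt-frame d cm [-0.04  2.24 -0.01]
x axis [-0.263 -0.965  0.001]
```

View pics/s11c.png

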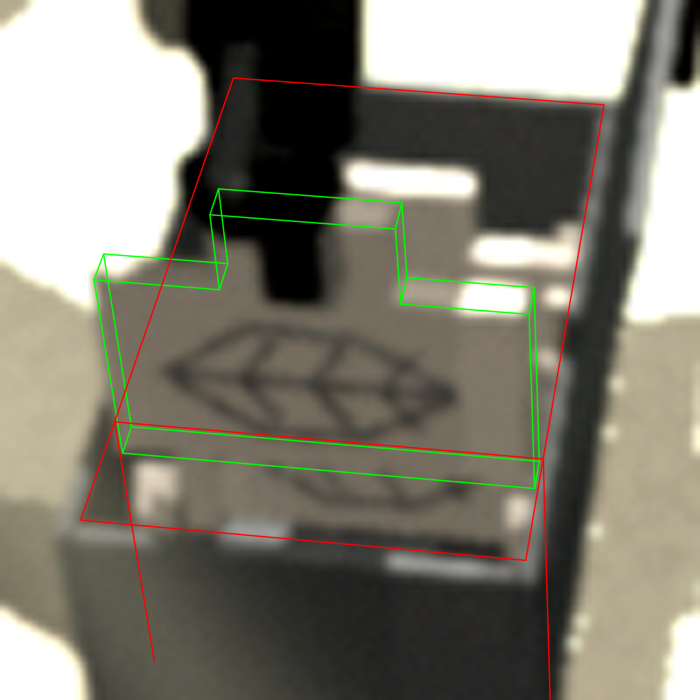

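Call:
move_arm([
  [[0, 0.3, 0, 0, 0, 0, 0], [0, 0.4, 0, 0, 0, 0, 0], [0, 0.4, 0, 0, 0, 0, 0], [0, 0, 0, 0, 0, 0, 0]],
])

```text
time: 11.15
tool_pos: [0.4852, -0.267, 0.1285]
tool_rot: [0.429, -0.561, 0.563, -0.429]
force: [0.0, 0.8, -1.2]
grip_width: 0.105
```

Call:
move_arm([
  [[0, 0.4, 0, 0, 0, 0, 0], [0, 0.4, 0, 0, 0, 0, 0], [0, 0.4, 0, 0, 0, 0, 0], [0, 0, 0, 0, 0, 0, 0]],
])

```text
time: 11.55
tool_pos: [0.4852, -0.267, 0.1153]
tool_rot: [0.429, -0.561, 0.563, -0.429]
force: [1.0, 0.4, -1.8]
grip_width: 0.108
```

```bash
python3 - <<'E'
from go import *
from chk import *
t=grab("top","t12");crop(t,340,150,150,130,5,"t12d");s=grab("side","s12"); st=state(); p=st['tool_pos']; chk('s12',(p[0],p[1],p[2],-.268),'s12c',gain=True); go([.4852,-.2665,.118],-.270,-1)
E
```

```text
t 11.65 pos [ 0.4855 -0.2672  0.1159] F [ 0.4 -0.3 -1.2] grip 0.104 q6 1.12
flip -1 tool d cm [-0.06 -0.21 -0.04] rot [-0.003  0.004  0.001]
tgt-frame d cm [-0.06 -0.21 -0.04]
x axis [-0.263 -0.965  0.001]
```

View pics/s12c.png

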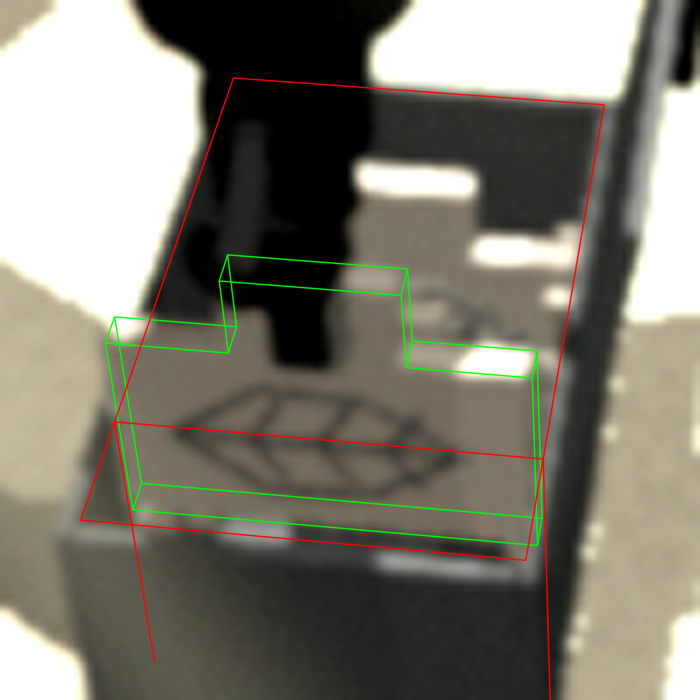

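View pics/t12d.png

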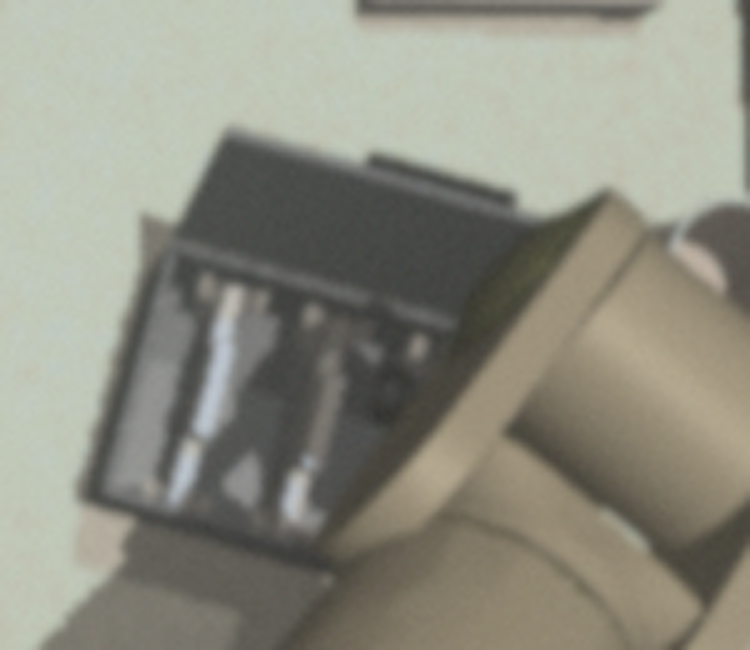

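Call:
move_arm([
  [[0, 0.25, 0, 0, 0, 0, 0], [0, 0.25, 0, 0, 0, 0, 0], [0, 0.25, 0, 0, 0, 0, 0], [0, 0, 0, 0, 0, 0, 0]],
])

```text
time: 12.05
tool_pos: [0.4856, -0.2673, 0.1081]
tool_rot: [0.429, -0.561, 0.563, -0.429]
force: [-0.4, 0.6, -0.8]
grip_width: 0.107
```

Call:
move_arm([
  [[0, 0.2, 0, 0, 0, 0, 0], [0, 0.2, 0, 0, 0, 0, 0], [0, 0.2, 0, 0, 0, 0, 0], [0, 0, 0, 0, 0, 0, 0]],
])

```text
time: 12.45
tool_pos: [0.4857, -0.2673, 0.1016]
tool_rot: [0.429, -0.561, 0.563, -0.429]
force: [-0.2, 0.5, -1.8]
grip_width: 0.103
```

Call:
move_arm([
  [[0, 0.2, 0, 0, 0, 0, 0], [0, 0.2, 0, 0, 0, 0, 0], [0, 0, 0, 0, 0, 0, 0]],
])

```text
time: 12.75
tool_pos: [0.4857, -0.2674, 0.0973]
tool_rot: [0.429, -0.561, 0.563, -0.429]
force: [0.1, 1.2, -1.7]
grip_width: 0.102
```

Call:
move_arm([
  [[0, 0.2, 0, 0, 0, 0, 0], [0, 0.2, 0, 0, 0, 0, 0], [0, 0, 0, 0, 0, 0, 0]],
])

```text
time: 13.05
tool_pos: [0.4857, -0.2674, 0.0929]
tool_rot: [0.429, -0.561, 0.563, -0.429]
force: [0.2, 0.4, -1.4]
grip_width: 0.104
```

Call:
move_arm([
  [[0, 0.2, 0, 0, 0, 0, 0], [0, 0.2, 0, 0, 0, 0, 0], [0, 0, 0, 0, 0, 0, 0]],
])

```text
time: 13.35
tool_pos: [0.4858, -0.2674, 0.0886]
tool_rot: [0.429, -0.561, 0.563, -0.429]
force: [-0.8, 0.2, -0.7]
grip_width: 0.105
```

```bash
python3 - <<'E'
from go import *
from chk import *
s=grab("side","s13"); st=state(); p=st['tool_pos']; chk('s13',(p[0],p[1],p[2],-.268),'s13c',gain=True); go([.4852,-.2665,.045],-.270,-1)
E
```

```text
t 13.40 pos [ 0.4858 -0.2674  0.0887] F [-0.5 -0.6 -0.8] grip 0.105 q6 1.12
flip -1 tool d cm [-0.08  4.37 -0.1 ] rot [-0.004  0.004  0.002]
tgt-frame d cm [-0.07  4.37 -0.08]
x axis [-0.263 -0.965  0.002]
```

View pics/s13c.png

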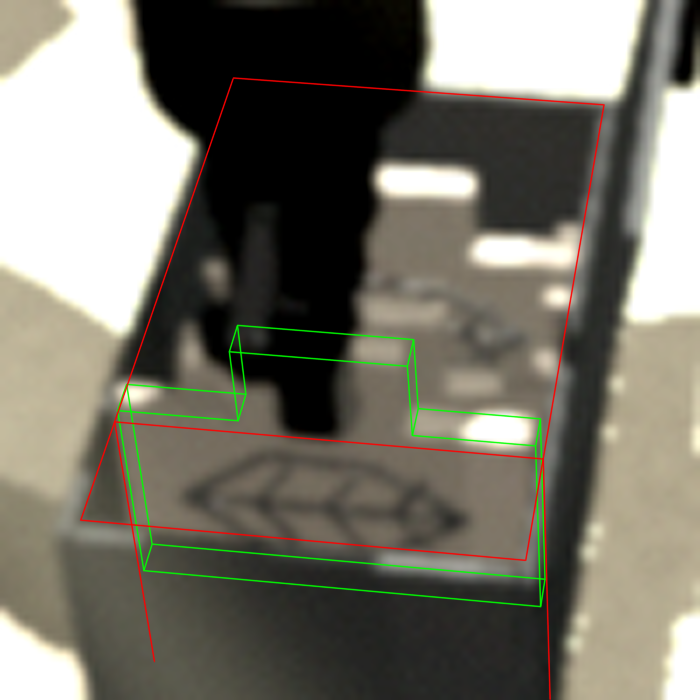

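Call:
move_arm([
  [[0, 0.2, -0.05, 0, 0, 0, 0], [0, 0.3, 0, 0, 0, 0, 0], [0, 0.3, 0, 0, 0, 0, 0], [0, 0, 0, 0, 0, 0, 0]],
])

```text
time: 13.8
tool_pos: [0.4853, -0.2673, 0.08]
tool_rot: [0.429, -0.56, 0.563, -0.429]
force: [0.1, 0.7, -1.3]
grip_width: 0.106
```

Call:
move_arm([
  [[0, 0.3, 0, 0, 0, 0, 0], [0, 0.3, 0, 0, 0, 0, 0], [0, 0.3, 0, 0, 0, 0, 0], [0, 0, 0, 0, 0, 0, 0]],
])

```text
time: 14.2
tool_pos: [0.4853, -0.2673, 0.0701]
tool_rot: [0.429, -0.561, 0.563, -0.429]
force: [-1.1, -0.8, -1.7]
grip_width: 0.106
```

Call:
move_arm([
  [[0, 0.3, 0, 0, 0, 0, 0], [0, 0.3, 0, 0, 0, 0, 0], [0, 0.3, 0, 0, 0, 0, 0], [0, 0, 0, 0, 0, 0, 0]],
])

```text
time: 14.6
tool_pos: [0.4853, -0.2674, 0.0603]
tool_rot: [0.429, -0.561, 0.563, -0.429]
force: [0.4, -0.3, -1.6]
grip_width: 0.106
```

Call:
move_arm([
  [[0, 0.3, 0, 0, 0, 0, 0], [0, 0.3, 0, 0, 0, 0, 0], [0, 0.2, 0, 0, 0, 0, 0], [0, 0, 0, 0, 0, 0, 0]],
])

```text
time: 15.0
tool_pos: [0.4854, -0.2674, 0.0516]
tool_rot: [0.429, -0.561, 0.563, -0.43]
force: [-0.6, 0.0, -1.8]
grip_width: 0.104
```

Call:
move_arm([
  [[0, 0.1, 0, 0, 0, 0, 0], [0, 0.1, 0, 0, 0, 0, 0], [0, 0, 0, 0, 0, 0, 0]],
])

```text
time: 15.3
tool_pos: [0.4855, -0.2675, 0.0495]
tool_rot: [0.429, -0.56, 0.563, -0.43]
force: [0.2, 0.3, -1.3]
grip_width: 0.107
```

Call:
move_arm([
  [[0, 0.1, 0, 0, 0, 0, 0], [0, 0.1, 0, 0, 0, 0, 0], [0, 0, 0, 0, 0, 0, 0]],
])

```text
time: 15.6
tool_pos: [0.4855, -0.2675, 0.0475]
tool_rot: [0.429, -0.56, 0.563, -0.43]
force: [-0.1, 0.7, -1.7]
grip_width: 0.101
```

Call:
move_arm([
  [[0, 0.08, 0, 0, 0, 0, 0], [0, 0.08, 0, 0, 0, 0, 0], [0, 0, 0, 0, 0, 0, 0]],
])

```text
time: 15.9
tool_pos: [0.4855, -0.2675, 0.0457]
tool_rot: [0.429, -0.56, 0.563, -0.43]
force: [0.9, 0.3, -1.3]
grip_width: 0.102
```

Call:
move_arm([
  [[0, 0.07, 0, 0, 0, 0, 0], [0, 0, 0, 0, 0, 0, 0]],
])

```text
time: 16.1
tool_pos: [0.4856, -0.2676, 0.045]
tool_rot: [0.429, -0.56, 0.564, -0.43]
force: [-0.2, 0.4, -0.8]
grip_width: 0.105
```

Call:
move_arm([
  [[0, 0.07, 0, 0, 0, 0, 0], [0, 0, 0, 0, 0, 0, 0]],
])

```text
time: 16.3
tool_pos: [0.4857, -0.2678, 0.0451]
tool_rot: [0.429, -0.56, 0.564, -0.43]
force: [0.3, 1.4, -0.5]
grip_width: 0.105
```

```bash
python3 - <<'E'
from go import *
from chk import *
s=grab("side","s14"); st=state(); p=st['tool_pos']; chk('s14',(p[0],p[1],p[2],-.268),'s14c',gain=True); go([.4852,-.2665,.045],-.270,-1)
E
```

```text
t 16.35 pos [ 0.4858 -0.2678  0.045 ] F [-0.1  0.4 -0.6] grip 0.107 q6 1.12
flip -1 tool d cm [-0.11  0.   -0.09] rot [-0.005  0.004  0.003]
tgt-frame d cm [-0.11  0.   -0.09]
x axis [-0.263 -0.965  0.003]
```

View pics/s14c.png

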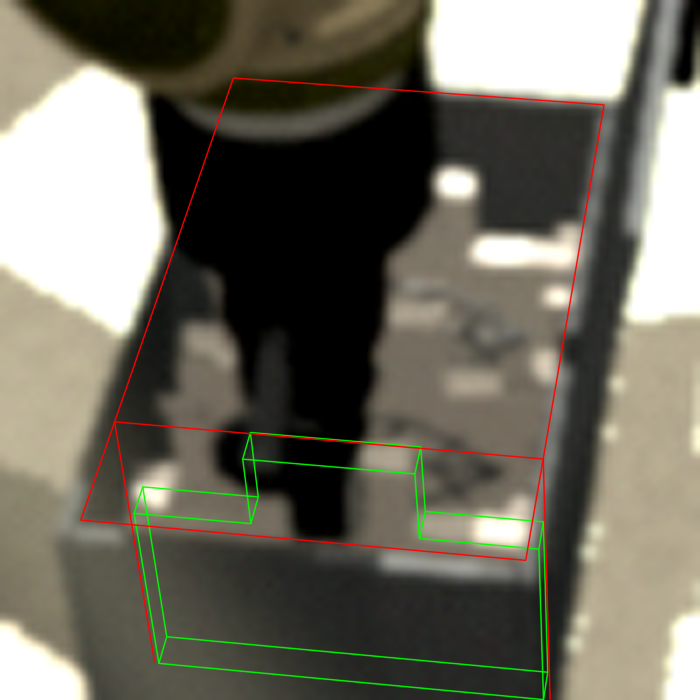

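Call:
move_arm([
  [[0, 0.08, 0, 0, 0, 0, 0], [0, 0.08, 0, 0, 0, 0, 0], [0, 0, 0, 0, 0, 0, 0]],
])

```text
time: 16.65
tool_pos: [0.4859, -0.2679, 0.0451]
tool_rot: [0.429, -0.56, 0.564, -0.43]
force: [0.2, -0.6, -1.3]
grip_width: 0.104
```

Call:
move_arm([
  [[0, 0.15, 0, 0, 0, 0, 0], [0, 0.15, 0, 0, 0, 0, 0]],
])

```text
time: 16.85
tool_pos: [0.4861, -0.2683, 0.0449]
tool_rot: [0.429, -0.559, 0.564, -0.43]
force: [-8.3, 5.9, 19.6]
grip_width: 0.106
```

```bash
python3 - <<'E'
from go import *
s=state(); print(s['tool_pos'],s['force'],s['torque'],s['q'],s['effort'])
E
```

```text
[ 0.48611848 -0.26828164  0.04491351] [-8.31961763  5.85409093 19.61674344] [ 1.07118101  1.2854016  -0.03726256] [-7.14822435e-01  5.37072486e-01  1.59281408e+00 -1.08983554e-03
  1.00433553e+00  1.12206941e+00] [-3.40099381e-01 -3.80048168e+01 -2.04195178e+01  1.50109101e-01
 -2.42454104e+00  1.95953617e-03]
```

Call:
move_arm([
  [[0, -0.03, 0, 0, 0, 0, 0], [0, 0, 0, 0, 0, 0, 0]],
])

```text
time: 17.05
tool_pos: [0.4862, -0.2682, 0.0453]
tool_rot: [0.429, -0.559, 0.564, -0.43]
force: [0.9, 0.1, -0.9]
grip_width: 0.104
```

Call:
move_arm([
  [[0, 0, 0, 0, 0, 0, 1.1], [0, 0, 0, 0, 0, 0, 1.4], [0, 0, 0, 0, 0, 0, 1.8], [0, 0, 0, 0, 0, 0, 2.2], [0, 0, 0, 0, 0, 0, 2.6], [0, 0, 0, 0, 0, 0, 2.6], [0, 0, 0, 0, 0, 0, 2.6]],
])

```text
time: 17.75
tool_pos: [0.4863, -0.2684, 0.0446]
tool_rot: [0.429, -0.559, 0.564, -0.43]
force: [-0.1, -0.2, 0.4]
grip_width: 0.301
```

```bash
python3 - <<'E'
from go import *
from chk import *
s=grab("side","s15"); p=(.4856,-.2674,.0447); chk('s15',(p[0],p[1],p[2],-.268),'s15c',gain=True); go([.4852,-.2665,.045],-.270,-1)
E
```

```text
t 17.80 pos [ 0.4863 -0.2684  0.0446] F [ 0.3  0.7 -0.6] grip 0.306 q6 1.12
flip -1 tool d cm [-0.15 -0.04 -0.15] rot [-0.006  0.004  0.004]
tgt-frame d cm [-0.15 -0.04 -0.15]
x axis [-0.262 -0.965  0.004]
```

View pics/s15c.png

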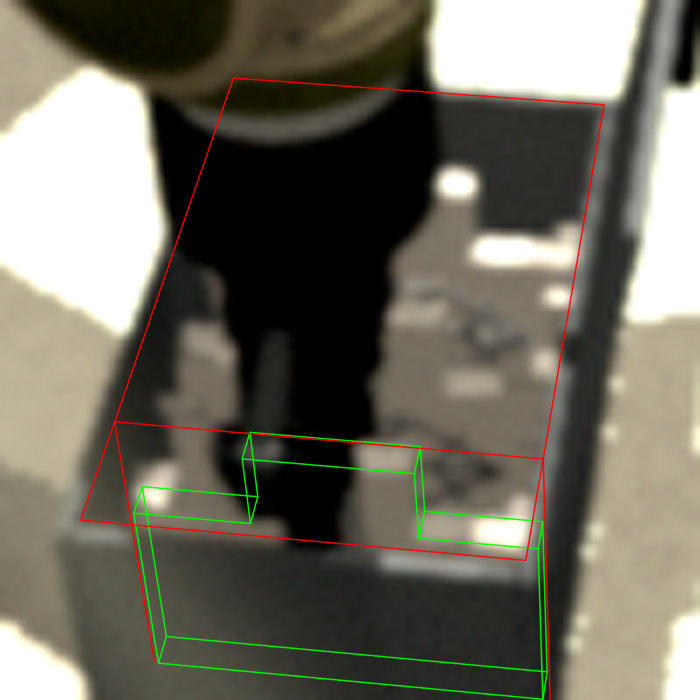

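Call:
move_arm([
  [[0, -0.5, 0, 0, 0, 0, 2.6], [0, -1, 0, 0, 0, 0, 2.6], [0, -1.5, 0, 0, 0, 0, 2.6], [0, -2, 0, 0, 0, 0, 2.6], [0, -2, 0, 0, 0, 0, 2.6], [0, -2, 0, 0, 0, 0, 2.6], [0, -2, 0, 0, 0, 0, 2.6], [0, -2, 0, 0, 0, 0, 0], [0, -2, 0, 0, 0, 0, 0], [0, -2, 0, 0, 0, 0, 0]],
])

```text
time: 18.8
tool_pos: [0.4844, -0.2665, 0.2266]
tool_rot: [0.429, -0.559, 0.565, -0.43]
force: [0.7, -0.5, -0.3]
grip_width: 0.001
```

```bash
python3 - <<'E'
from go import *
from chk import *
s=grab("side","s16"); chk('s16',(.4856,-.2674,.0447,-.268),'s16c',gain=True,roi=(235,185,100,140),s=5); go([.4852,-.2665,.25],-.270,-1)
st=state(); print(st['q'])
cv2.imwrite("pics/s16x.png",s)
E
```

```text
t 18.85 pos [ 0.4854 -0.2674  0.2303] F [0.7 0.3 4.4] grip 0.001 q6 1.12
flip -1 tool d cm [-0.06 -1.97 -0.02] rot [-0.013  0.005  0.007]
tgt-frame d cm [-0.08 -1.97 -0.04]
x axis [-0.262 -0.965  0.007]
[-7.14425981e-01  3.47722206e-01  1.36300272e+00 -8.44647155e-04
  1.41649050e+00  1.12195472e+00]
```

View pics/s16c.png

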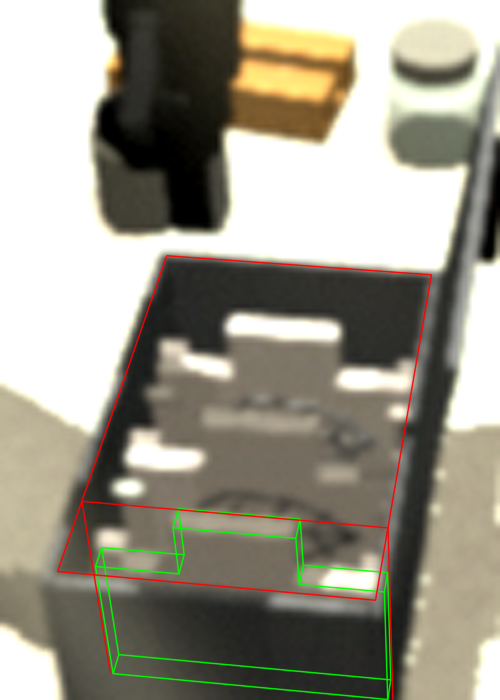

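View pics/s16x.png

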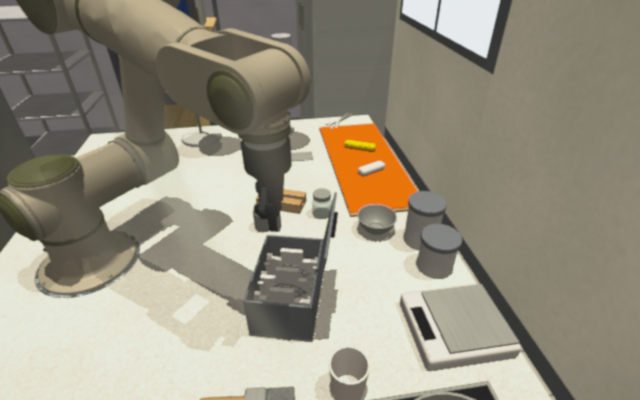

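```bash
python3 - <<'E'
from chk import *
pc=[.5005,-.2102,-.269]
t=cv2.imread("pics/t12.png"); s=cv2.imread("pics/s16.png")
it=[];it2=[]
for th,col in((1.65,(0,0,255)),(1.8,(0,255,0)),(1.95,(255,0,0))):
    d=np.array([-np.cos(th),0,np.sin(th)]); n=np.array([np.sin(th),0,np.cos(th)]); h=np.array([.0675,0,.11])
    q=[h+.135*d+[0,.1,0],h+.135*d+[0,-.1,0],h+[0,-.1,0],h+[0,.1,0]]
    it.append((pc,[(q[i],q[(i+1)%4]) for i in range(4)],col))
draw("top",cv2.imread("pics/top0.png"),350,165,120,110,5,it,"lidt"); draw("side",s,290,180,70,150,5,it,"lids")
E
```

```text
(no output)
```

View pics/lidt.png

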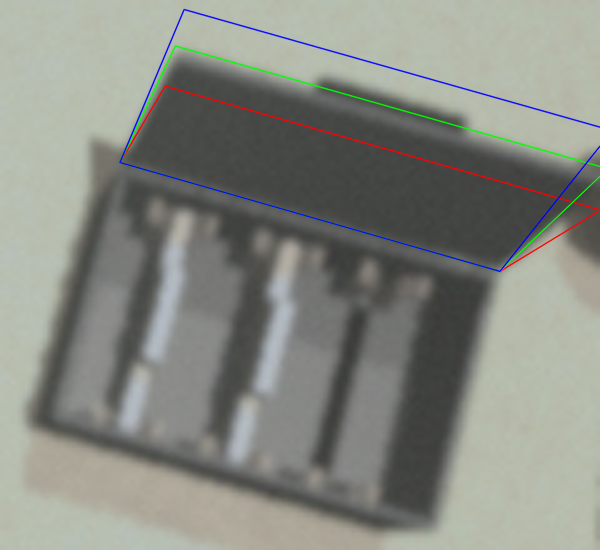

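View pics/lids.png

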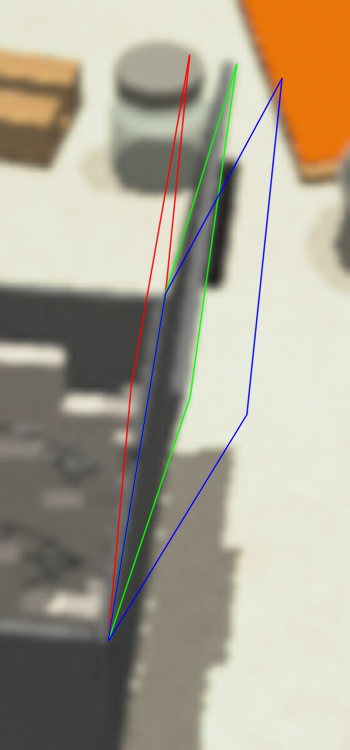

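Call:
move_arm([
  [[0, -2, 0, 0.013, 0.005, 0.007, 0], [0, -2, 0, 0, 0, 0, 0], [-1.5, -0.5, 3.7, 0, 0, 0, 0], [-1.5, 0, 3.7, 0, 0, 0, 0], [-1.5, 0, 3.7, 0, 0, 0, 0], [-1.4, 0, 3.7, 0, 0, 0, 0], [0, 0, 0, 0, 0, 0, 0]],
])

```text
time: 19.55
tool_pos: [0.6474, -0.2488, 0.2862]
tool_rot: [0.421, -0.554, 0.573, -0.434]
force: [-0.3, 0.2, -1.2]
grip_width: 0.001
```

```bash
cat > lid.py <<'E'
from go import *
pc=np.array([.5005,-.2102,-.269])
def where():
    s=state(); p=s['tool_pos']; c,sn=np.cos(pc[2]),np.sin(pc[2]); d=p[:2]-pc[:2]
    print("t %.2f"%s['time'],"case x %.4f y %.4f z %.4f"%(c*d[0]+sn*d[1],-sn*d[0]+c*d[1],p[2]),"F case x %.1f y %.1f z %.1f"%(c*s['force'][0]+sn*s['force'][1],-sn*s['force'][0]+c*s['force'][1],s['force'][2]))
    Rt=R.from_quat(s['tool_rot']).as_matrix(); print("rot to target",np.round(R.from_matrix(Rt.T@tgtR(pc[2],-1)).as_rotvec(),3),np.round(s['q'],2))
def look(k):
    s=grab("side",k); t=grab("top",k+"t"); a=cv2.resize(s[100:340,200:400],None,fx=2.4,fy=2.4,interpolation=cv2.INTER_CUBIC); cv2.imwrite(f"pics/{k}c.png",a)
E
python3 -c "
from lid import *
where(); look('l1')"
```

```text
t 19.55 case x 0.1518 y 0.0019 z 0.2862 F case x -0.3 y 0.1 z -1.2
rot to target [-0.032 -0.004  0.002] [-0.54  0.68  0.71  0.01  1.72  1.31]
```

View pics/l1c.png

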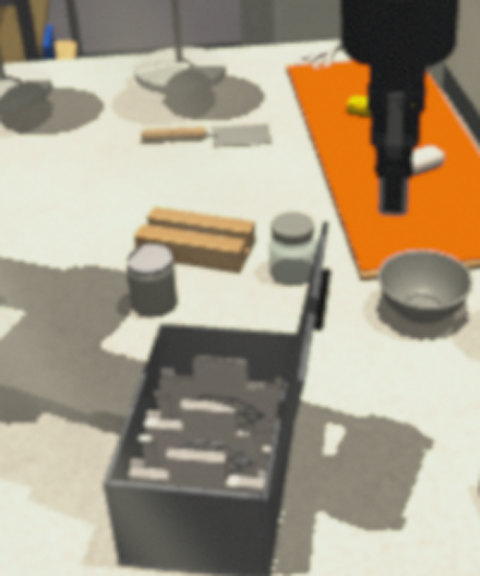

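View pics/l1t.png

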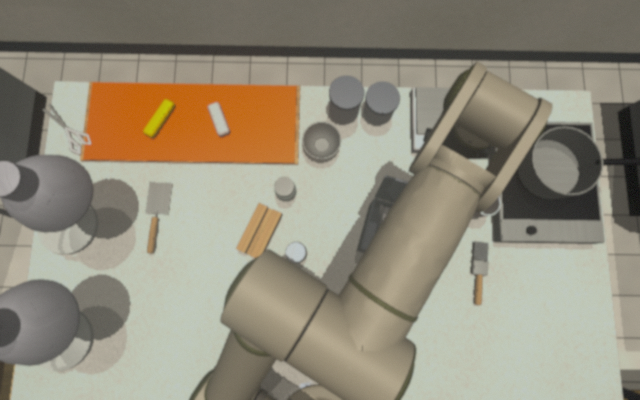

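Call:
move_arm([
  [[0, 2, 0, -0.03, 0, 0, 0], [0, 2.5, 0, 0, 0, 0, 0], [0, 2.5, 0, 0, 0, 0, 0], [0, 2.5, 0, 0, 0, 0, 0], [0, 0, 0, 0, 0, 0, 0]],
])

```text
time: 20.15
tool_pos: [0.6392, -0.2512, 0.1898]
tool_rot: [0.428, -0.565, 0.565, -0.424]
force: [-0.7, -0.1, -0.2]
grip_width: 0.001
```

```bash
python3 -c "
from lid import *
for dz in (0,.03): print(proj('side',[[.6474,-.2488,.2862+dz]]))
where(); look('l2')"
```

```text
[[362.53537906 204.08457185]]
[[363.51992169 190.43304252]]
t 20.15 case x 0.1446 y -0.0026 z 0.1898 F case x -0.6 y -0.3 z -0.2
rot to target [ 0.003 -0.01   0.004] [-0.54  0.7   0.92 -0.    1.52  1.31]
```

View pics/l2c.png

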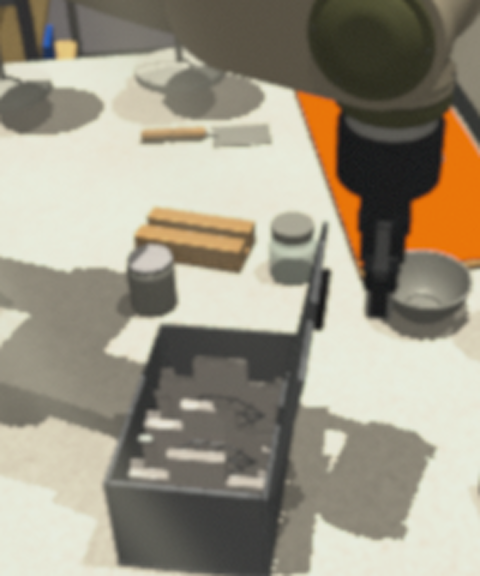

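Call:
move_arm([
  [[0, 1.7, 0, 0, 0, 0, 0], [0, 0, -1.5, 0, 0, 0, 0], [0, 0, -1, 0, 0, 0, 0], [0, 0, -1, 0, 0, 0, 0], [0, 0, -1, 0, 0, 0, 0], [0, 0, -1, 0, 0, 0, 0], [0, 0, -1, 0, 0, 0, 0], [0, 0, 0, 0, 0, 0, 0]],
])

```text
time: 21.05
tool_pos: [0.5789, -0.2369, 0.1922]
tool_rot: [0.423, -0.555, 0.575, -0.427]
force: [0.9, 0.2, 0.1]
grip_width: 0.003
```

```bash
python3 -c "
from lid import *
where(); look('l3')"
```

```text
t 21.05 case x 0.0827 y -0.0049 z 0.1922 F case x 0.8 y 0.4 z 0.1
rot to target [-0.027 -0.011  0.013] [-0.57  0.52  1.2  -0.    1.39  1.28]
```

View pics/l3c.png

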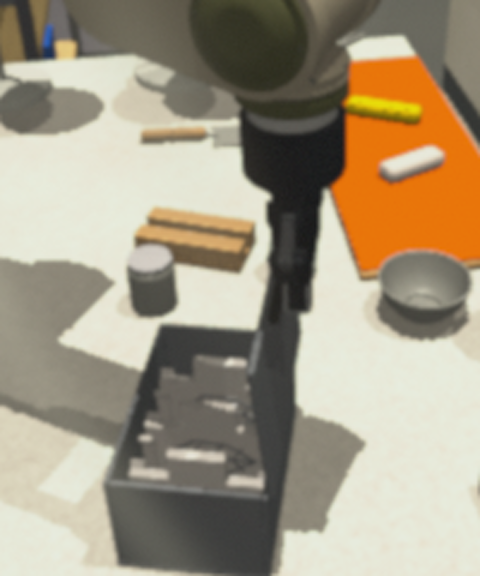

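Call:
move_arm([
  [[0, 0.1, -1, -0.025, -0.01, 0.01, 0], [0, 0.2, -1.2, 0, 0, 0, 0], [0, 0.2, -1.2, 0, 0, 0, 0], [0, 0.6, -1.2, 0, 0, 0, 0], [0, 0.6, -1.2, 0, 0, 0, 0], [0, 0.6, -0.8, 0, 0, 0, 0], [0, 0, 0, 0, 0, 0, 0]],
])

```text
time: 21.85
tool_pos: [0.5144, -0.2197, 0.1691]
tool_rot: [-0.429, 0.562, -0.562, 0.429]
force: [-0.1, -0.3, -0.1]
grip_width: -0.005
```

```bash
python3 -c "
from lid import *
where(); look('l4')"
```

```text
t 21.85 case x 0.0159 y -0.0054 z 0.1691 F case x 0.0 y -0.3 z -0.1
rot to target [0.001 0.002 0.   ] [-0.61  0.41  1.43 -0.    1.3   1.22]
```

View pics/l4c.png

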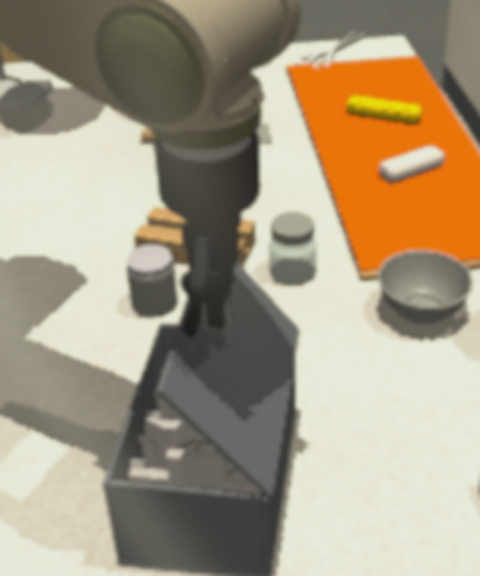

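Call:
move_arm([
  [[0, 0.9, -1.0, 0, 0, 0, 0], [0, 1.0, -1.0, 0, 0, 0, 0], [0, 1.0, -0.8, 0, 0, 0, 0], [0, 1.0, -0.5, 0, 0, 0, 0], [0, 1.0, -0.3, 0, 0, 0, 0], [0, 1.0, -0.2, 0, 0, 0, 0], [0, 0, 0, 0, 0, 0, 0]],
])

```text
time: 22.65
tool_pos: [0.4811, -0.2117, 0.1101]
tool_rot: [0.429, -0.56, 0.563, -0.43]
force: [1.1, 0.1, 0.4]
grip_width: -0.002
```

```bash
python3 -c "
from lid import *
where(); look('l5')"
```

```text
t 22.65 case x -0.0183 y -0.0066 z 0.1101 F case x 1.0 y 0.4 z 0.4
rot to target [-0.005  0.004  0.002] [-0.64  0.4   1.62  0.    1.12  1.2 ]
```

View pics/l5c.png

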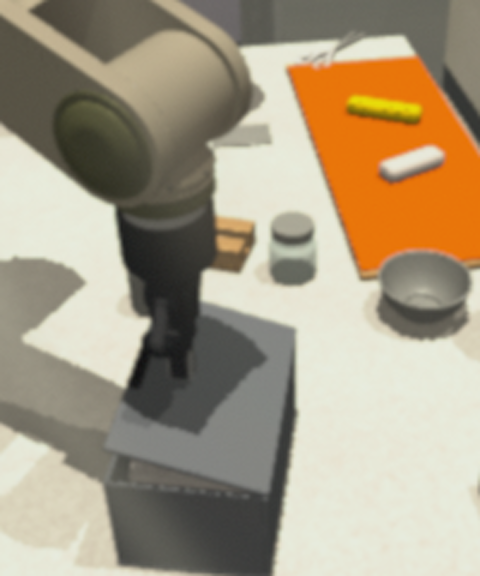

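Call:
move_arm([
  [[0, 0.5, 0, 0, 0, 0, 0], [0, 0.5, 0, 0, 0, 0, 0], [0, 0.4, 0, 0, 0, 0, 0], [0, 0, 0, 0, 0, 0, 0]],
])

```text
time: 23.15
tool_pos: [0.4826, -0.2126, 0.097]
tool_rot: [0.429, -0.559, 0.565, -0.43]
force: [0.5, -0.0, 0.8]
grip_width: -0.001
```

Call:
move_arm([
  [[0, 0.3, 0, 0, 0, 0, 0], [0, 0.3, 0, 0, 0, 0, 0], [0, 0, 0, 0, 0, 0, 0]],
])

```text
time: 23.45
tool_pos: [0.4828, -0.2127, 0.0906]
tool_rot: [0.429, -0.559, 0.565, -0.43]
force: [0.0, 0.3, 0.1]
grip_width: -0.006
```

Call:
move_arm([
  [[0, 0.2, 0, 0, 0, 0, 0], [0, 0.2, 0, 0, 0, 0, 0]],
])

```text
time: 23.65
tool_pos: [0.4829, -0.2128, 0.0866]
tool_rot: [0.429, -0.558, 0.565, -0.43]
force: [-0.3, 0.2, 0.4]
grip_width: 0.0
```

Call:
move_arm([
  [[0, 0.2, 0, 0, 0, 0, 0], [0, 0.2, 0, 0, 0, 0, 0]],
])

```text
time: 23.85
tool_pos: [0.4829, -0.2128, 0.0823]
tool_rot: [0.429, -0.558, 0.565, -0.43]
force: [-0.1, 0.7, 0.2]
grip_width: 0.003
```

Call:
move_arm([
  [[0, 0.2, 0, 0, 0, 0, 0], [0, 0.15, 0, 0, 0, 0, 0]],
])

```text
time: 24.05
tool_pos: [0.483, -0.2129, 0.082]
tool_rot: [0.429, -0.558, 0.565, -0.431]
force: [-8.4, 4.3, 19.3]
grip_width: -0.004
```

```bash
python3 -c "
from lid import *
where(); look('l6')"
```

```text
t 24.05 case x -0.0162 y -0.0073 z 0.0820 F case x -9.3 y 1.9 z 19.3
rot to target [-0.01   0.004  0.004] [-0.64  0.43  1.65 -0.    1.05  1.2 ]
```

View pics/l6c.png

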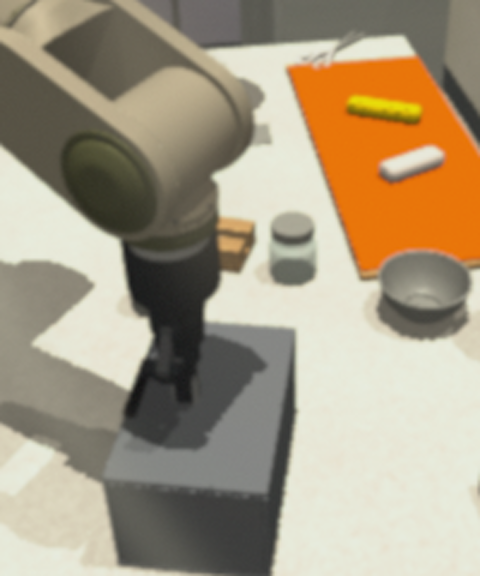

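Call:
move_arm([
  [[0, -0.5, 0, 0, 0, 0, 0], [0, -2, 0, 0, 0, 0, 0], [0, -3, 0, 0, 0, 0, 0], [0, -3, -2, 0, 0, 0, 0], [0, -3, -3, 0, 0, 0, 0], [0, -2, -3, 0, 0, 0, 0], [0, 0, -3, 0, 0, 0, 0], [0, 0, 0, 0, 0, 0, 0], [0, 0, 0, 0, 0, 0, 0]],
])

```text
time: 25.05
tool_pos: [0.3726, -0.1825, 0.2216]
tool_rot: [0.429, -0.557, 0.566, -0.431]
force: [0.1, -0.7, -0.2]
grip_width: -0.002
```

```bash
python3 -c "
from lid import *
where(); look('l7')
pc=[.502,-.2092,-.27]
from ov import *
im=cv2.imread('pics/l7.png'); draw('side',im,200,170,170,180,4,[([.502,-.2092,-.27],box(-.0675,.0675,-.1,.1,0,.117),(0,255,255))],'l7o')
for k in('jar','tin','bowl','cup','spatula','brush'):
  print(k,[(np.round(d['extent']).astype(int).tolist(),round(d['score'],2)) for d in search_frame('side',k)][:1])
"
```

```text
t 25.05 case x -0.1307 y -0.0072 z 0.2216 F case x 0.3 y -0.7 z -0.2
rot to target [-0.012  0.005  0.006] [-0.74  0.04  1.76  0.    1.33  1.1 ]
jar [([313, 190, 18, 26], 0.86)]
tin [([252, 198, 23, 33], 0.88)]
bowl [([356, 207, 42, 31], 0.9)]
cup [([328, 347, 43, 53], 0.81)]
spatula [([258, 149, 55, 12], 0.63)]
brush [([198, 385, 97, 14], 0.69)]
```

View pics/l7o.png

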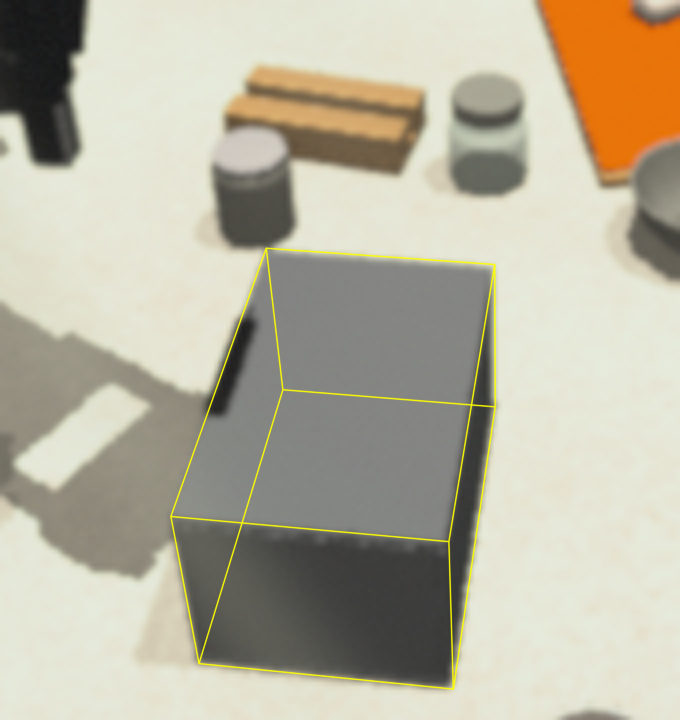

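View pics/l7t.png

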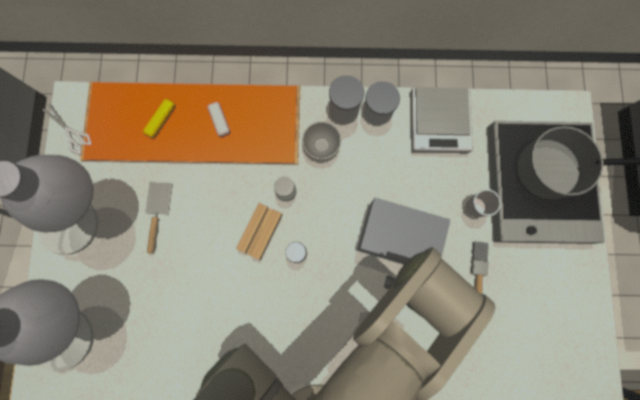

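The lid matches the shut-case outline, including the outer face at 117 mm. The other objects on the bench are where they were, and the gripper is clear.

```bash
python3 -c "
from bench import *
print(job_done())"
```

```text
the job is handed in; nothing more can be done
None
```

The leaf-texture plate is in the slot that was empty (the one at y = -58 mm), the lid is shut, and the job was handed in at about 25 s of the 64 s allowed. `job_done()` gives no verdict, so what follows is from my own checks.

- **Plate seating:** No contact force showed on the way down. It stopped at the height expected for resting on the felt, and a short press there gave about 20 N at the wrist (limit 45 N). After release, the side view matched the model of a plate fully home.
- **Lid:** I pushed it from behind along its arc, then pressed it down until it stopped at about 19 N. Afterwards the side view matched the closed-case outline, with the top at 117 mm.
- **Stored plates and bench objects:** The stored plates looked in place in the last view before the lid closed. Seen from the side, the jar, tin, cup and spatula boxes stayed within a few pixels of their first pictures. The bowl and brush had no starting detection to compare, but looked unmoved.
- **Clearance at hand-in:** The gripper was clear of everything.

**Disagreements:**
- **Fingertip height:** The fingertips showed about 33 mm higher in the side picture than the reported tool height, in several poses. I worked from heights relative to the grasp instead.
- **Case position:** The two cameras disagreed by about 2 to 3 mm on where the case stood. I used a position between the two and checked the fit in the side view.

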